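# Hold back the sprung drawer latch with its snib and shut the drawer

### The arm

A 7-joint arm with a two-finger parallel gripper is mounted at the origin on the work surface. World frame = base frame: x ahead of the robot, y to its left, z up, the work surface at z = 0. Lengths are in m, angles in rad, forces in N, time in s.
With the tool pointing down it reaches from about 0.425 to 0.925 m from the base axis. Payload 6.8 kg.
Tool frame: the origin (TCP) lies on the centre line of the jaws, within the pads' length; the fingertips stand 11 mm ahead of it and the grasp point (between the pads) lies 8 mm behind it; z points along the fingers, y is the direction in which the jaws open and shut (so a half turn about z gives the same grasp; the last joint's range is limited). The gripper opens to 85 mm and grips with 20 to 120 N. Pads are 22 mm wide; open, the fingers measure 114 mm over their backs; the gripper's body (76 mm by 85 mm) begins 54 mm behind the grasp point. The pads swing forward as they close: fully open they stand 13 mm farther back than shut.
Start: joints at [-1.441, 0.477, 0.022, 1.555, -0.011, 1.109, -0.083], TCP at [0.159, 0.656, 0.203] pointing down, gripper open.
Joint ranges: [-2.96, 2.96], [-0.34, 2.1], [-1.41, 1.46], [0.24, 2.44], [-1.37, 4.51], [0.17, 1.92], [-2.96, 2.96]. Speed limits (rad/s): [2.39, 2.39, 3.14, 3.14, 3.14, 3.14, 3.14].

### API

Orientations are given as a rotation vector (axis times angle).
In Python, from bench import r gives the robot as it stands.
- The arm moves only by the tool send_rows, never from a script. Its argument "deltas" is a list of rows, each a list of 7 numbers: the opening, from 0 (shut) to 1 (fully open), then the shift along the tool's x, y, z as a fraction of full scale, then the turn, a rotation vector about the tool's x, y, z as a fraction of full scale. In form: [[hand, x, y, z, ax, ay, az], ...]. A call has 1 to 20 rows; each row is the pose to reach, as a shift and turn from the pose commanded when the call began, along the tool's axes at that moment, turning the shorter way round; what a row does not reach only later rows make up. Full scale, the value 1, is 150 mm for a shift and 180 degrees for a turn. A row lasts 1/12 s, in which the tool goes at most 41.7 mm and 7.16 degrees, less where a joint would pass 70% of its speed; a pose out of reach is approached as far as the arm can. A call with a number of a shift or a turn outside -1 to 1 is refused whole. A call with a gripper value outside its range is refused whole. The fingers move at their own pace and stop on an object; "squeeze" is the grip in N (left out, the last holds). Time passes only in rows, so rows that repeat a pose let the fingers close. It gives the time, the measured TCP pose, the force and the opening at its end, in the units of the state.
- r.get_obs(): the state, without advancing time (a new reading comes with each control period).
- r.grab_frame(name): name is "side" or "top" or "wrist"; returns a dict with "pixels" (420x560x3 uint8, red, green, blue), "camera_matrix" (3x3 intrinsics, pixels), "dist_coeffs" ([k1, k2, p1, p2, k3] as OpenCV has them; the pictures are not rectified), "rvec" (rotation vector, rad) and "tvec" (3), from world to camera coordinates, as OpenCV has them. Camera axes: x right, y down, z forward; pixel columns grow to the right and rows downward; lengths in m; the calibration is good to about 2 mm. A picture is of the moment at which its call begins. There is no depth.
- r.hand_in(): hands the job in, once; it reports no verdict.
The state is a dict: "clock": time; "joints": joint angles; "qvel": joint speeds; "tau": joint torques, N m; "tcp_pos": TCP position; "orientation": TCP orientation; "contact_force": force on the tool from outside, world axes, zero at the start; "moment": the same for the moment, N m; "grip_width": finger opening in m.
Only numpy, scipy, OpenCV 4.12 (cv2) and the standard library are available. Lean on these libraries where they do the work, as an engineer would, in place of code of your own. Each camera call takes 0.05 s, during which the arm holds its last target. There are 200 camera calls.

### The job

The lost property drawer locks itself whenever it is shut. Press its sprung latch bolt fully down into the lock, slide the black snib beside it right across so that the bolt stays trapped, then push the drawer fully shut. Go by feel, never bearing on the drawer or its lock with more than about 30 N, and leave the things standing around undisturbed.

Things in the scene. Friction and masses are not known exactly. Their poses are not given: they have to be found in the camera images.
- drawer (a joint): how far the drawer is pulled out of the oak box, in m: 0 is shut, it grows as it comes out towards the robot (towards -x of cabinet), at the start about 0.09 to 0.12. It runs with about 3 N of friction. The drawer has play on its runners: pressed down at the front it nods, and its front edge (with the lock) sinks by a few mm, how much and how easily differs from time to time; let go, it rises again
- bolt (a joint): how far the sprung latch bolt is pressed down into the lock, in m: 0 is up (10 mm proud of the brass plate), 0.010 is flush with the plate. Its spring pushes back with 8 N when up and 11 N when flush. The snib can pass only when the bolt is pressed down within about 1.5 mm of flush; trapped by the snib the bolt stays about 2 mm proud
- snib (a joint): how far the snib (keeper) is slid across, in m: 0 is off, 0.010 is fully across at its stop. It slides along +y of cabinet, away from the bolt, with about 1.5 N of friction, and stays where it is left. With the bolt not fully down it jams after 2 mm; from 5 mm on it holds the bolt down
- cabinet: old oak box with one drawer, 320 mm deep, 420 mm wide, 168 mm high, standing on the shelf and fixed. Origin on the shelf under the middle of its front; x points from front to back (away from the robot), y to the left seen from the front, z up
- lock_plate (a point): the brass lock plate let flush into the top edge of the drawer front, 96 mm along y and 22 mm along x, in the middle of a flat edge 380 mm long and 26 mm thick (x); this point lies on the plate's top face, at the middle of the opening for the bolt, 13 mm behind the drawer's front face. Its axes are those of the drawer (x into the box, y to the left seen from the front, z up)
- bolt_top (a point): the steel latch bolt, 24 mm along y and 13 mm along x, standing 10 mm out of the plate, bevelled at its back; this point is the middle of its flat top (8 by 24 mm). It moves with the bolt
- snib_near (a point): the snib's black ribbed thumb-piece, 10 mm along y, 16 mm along x, 6 mm high above the plate; this point is the middle of its side face towards the bolt (the face to push), which starts 14 mm from the middle of the bolt, 2 mm clear of the bolt's side, and ends 24 mm from it. So a fingertip that holds the bolt down can be slid along the plate towards +y and push the snib across
- front_top (a point): top edge of the drawer's front face, in the middle; the oak front is 113 mm high below it and 380 mm wide, its outside faces -x; two knobs, 32 mm thick, stand out 30 mm from it, 115 mm to either side and 40 mm below the top edge, all good to push on
- rail_front (a point): the middle of the lower edge of the oak rail above the drawer's opening, in the plane of the box's front; when shut the drawer's front is flush with it and 3 mm below it. The top of the box overhangs this point by 3 mm, 30 mm above it, so a hand that follows the drawer in must keep clear of it (tilted fingertips forward, or low against a knob)
- canister_mid (a point): clear screw-top canister of marbles with a blue lid, 80 mm across, 120 mm high, standing on the box; this point is its centre. Leave it alone (within 15 mm)
- doll_mid (a point): white porcelain doll's head, 66 mm across, 99 mm high, standing on the box; this point is its centre. Leave it alone (within 15 mm)
- bus_mid (a point): red die-cast toy bus, 120 x 40 x 58 mm, on the shelf to the left of the drawer; this point is its centre. Leave it alone (within 15 mm)
- bell_mid (a point): brass bicycle bell, 54 mm across, 38 mm high, on the shelf to the right of the drawer; this point is its centre. Leave it alone (within 15 mm)

How it is judged:
By the outcome, as a careful person would: the job done as asked, in the order asked, and still so for the second after the job is handed in, with the robot touching nothing.
It also fails if it takes over 62 s, if anything falls off the work surface, if the arm or the gripper's body presses on something with over 40 N, if the wrist force passes 120 N, or if a joint passes its speed limit or range.

## Working session

There is one attempt and no reset: what is moved stays moved. The work goes in short steps, Python scripts to look and compute and a tool call to move; the robot and the scene stay as the last step left them, time stands still between calls to the robot, and variables do not carry over. Pictures are saved under pics/ and viewed, about 8 in all and at most 12, crops included, and the job is handed in when it is done.

Besides the shell and the picture viewer there is one more tool, called in YAML: its name, and indented under it one key for each argument. send_rows: Moves the arm, as the interface text tells. Shift numbers are shares of 150 mm and turn numbers shares of 180 degrees, none past 1 either way. Its arguments: {"type":"object","properties":{"deltas":{"type":"array","items":{"type":"array","items":{"type":"number"}}},"squeeze":{"type":"number"}},"required":["deltas"]}

```bash
mkdir -p pics; ls; cat > h.py <<'E'
import numpy as np, cv2, json
from scipy.spatial.transform import Rotation as R
from bench import r
def snap(n,f):
    d=r.grab_frame(n); cv2.imwrite(f'pics/{f}.png',cv2.cvtColor(np.array(d['pixels'],np.uint8),cv2.COLOR_RGB2BGR))
    np.savez(f'pics/{f}.npz',**{k:np.array(v) for k,v in d.items()}); return d
def ray(f,uv):
    d=np.load(f'pics/{f}.npz'); M=cv2.Rodrigues(d['rvec'].astype(float))[0]
    p=cv2.undistortPoints(np.array([[uv]],float),d['camera_matrix'],d['dist_coeffs'])[0,0]
    return -M.T@d['tvec'].ravel(), M.T@np.array([p[0],p[1],1])
def onplane(f,uv,z,ax=2):
    o,v=ray(f,uv); return o+v*(z-o[ax])/v[ax]
def two(f1,u1,f2,u2):
    a,u=ray(f1,u1); b,v=ray(f2,u2); s=np.linalg.lstsq(np.c_[u,-v],b-a,rcond=None)[0]
    p,q=a+s[0]*u,b+s[1]*v; return (p+q)/2,np.linalg.norm(p-q)
def proj(f,P):
    d=np.load(f'pics/{f}.npz'); return cv2.projectPoints(np.array(P,float).reshape(-1,3),d['rvec'].astype(float),d['tvec'].astype(float),d['camera_matrix'],d['dist_coeffs'])[0][:,0]
E
python3 - <<'E'
from h import *
o=r.get_obs(); print({k:np.round(v,3).tolist() for k,v in o.items()}); print(R.from_rotvec(o['orientation']).as_matrix().round(3))
a=snap('side','s0');b=snap('top','t0')
for f in('s0','t0'): print(ray(f,(280,210)))
E
```

```text
pics
{'clock': 0.0, 'joints': [-1.441, 0.478, 0.022, 1.556, -0.012, 1.109, -0.083], 'qvel': [-0.0, -0.001, 0.001, 0.0, 0.001, -0.001, -0.001], 'tau': [0.0, -59.645, 1.608, -28.12, 0.012, 0.009, -0.0], 'tcp_pos': [0.159, 0.655, 0.202], 'orientation': [-0.373, -3.119, 0.003], 'contact_force': [-0.098, 1.288, 0.903], 'moment': [-0.009, 0.039, -0.028], 'grip_width': 0.086}
[[-0.972  0.236 -0.   ]
 [ 0.236  0.972 -0.002]
 [-0.    -0.002 -1.   ]]
(array([0.10442711, 0.5447133 , 0.64325678]), array([ 0.5517835 , -0.60666718, -0.57234448]))
(array([0.46118604, 0.03503378, 0.92081941]), array([ 0.14844887,  0.02066857, -0.9888708 ]))
```

View pics/s0.png

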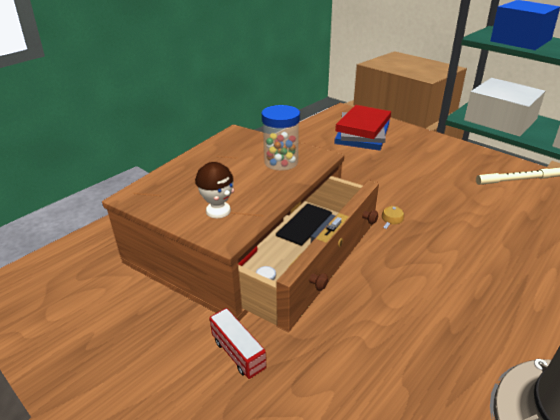

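View pics/t0.png

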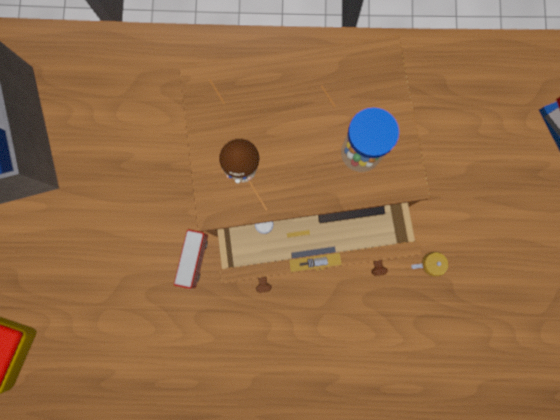

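The side view shows the box, the open drawer, the bus at (238,345) and the bell at (393,215). In the top view the brass plate runs from (290,264) to (342,260), with the bolt and snib near (318,263). Next I'll enlarge the top view.

```bash
python3 - <<'E'
from h import *
i=cv2.imread('pics/t0.png'); c=cv2.resize(i[200:300,170:450],None,fx=2.8,fy=2.8,interpolation=cv2.INTER_CUBIC)
d=cv2.resize(i[240:280,280:355],None,fx=10.6,fy=6,interpolation=cv2.INTER_CUBIC)[:, :784]
d=np.pad(d,((0,0),(0,784-d.shape[1]),(0,0))); cv2.imwrite('pics/c0.png',np.vstack([c,d]))
h=cv2.cvtColor(i,cv2.COLOR_BGR2HSV); m=cv2.inRange(h,(18,130,90),(32,255,255)); m[:250]=0;m[280:]=0;m[:,:280]=0
n,l,s,ce=cv2.connectedComponentsWithStats(m)
for k in range(1,n):
    if s[k,4]>20: print(s[k],ce[k],cv2.minAreaRect(np.argwhere(l==k)[:,::-1].astype(np.float32)))
for uv in [(291,266),(341,262),(289,258),(340,255),(315.5,262.5)]: print(uv,onplane('t0',uv,.135))
E
```

```text
[289 253  53  19 437] [314.66819222 262.1784897 ] ((315.26995849609375, 262.88995361328125), (14.566399574279785, 51.760223388671875), 81.8698959350586)
[422 252  27  25 475] [434.99368421 263.71368421] ((435.2823181152344, 263.7705993652344), (24.40467643737793, 24.73007583618164), 77.47119140625)
(291, 266) [0.47318038 0.02800508 0.135     ]
(341, 262) [ 0.48288349 -0.06592397  0.135     ]
(289, 258) [0.4880254  0.03210397 0.135     ]
(340, 255) [ 0.49593967 -0.06400026  0.135     ]
(315.5, 262.5) [ 0.48079167 -0.01796612  0.135     ]
```

View pics/c0.png

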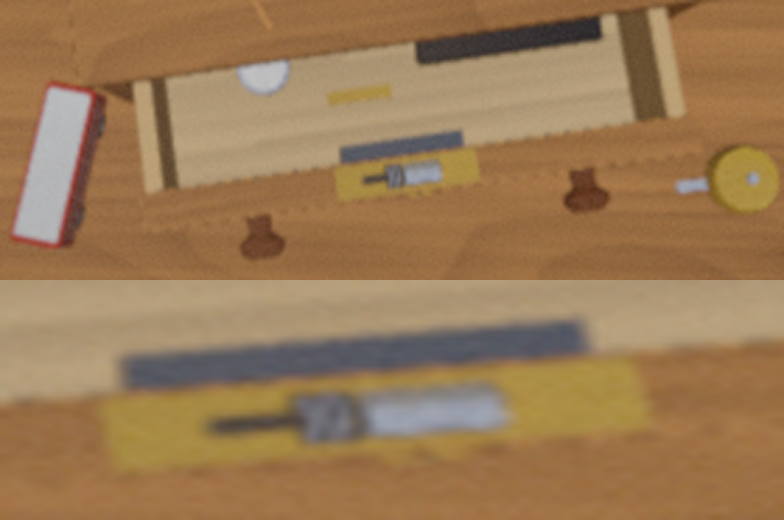

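The plate corners, bolt (u 314–328, v≈262) and snib (u≈308–314) are clear. The bolt is to the right of the snib, so +y of the cabinet is left in the image, as expected.

```bash
python3 - <<'E'
from h import *
P=lambda u,z:onplane('t0',u,z).round(4)
print('bolt',P((321,261.7),.145),'ends',P((314.2,262.2),.145),P((327.9,261),.145))
print('snib',P((308,262.8),.141),P((313.8,262.3),.141))
kl,kr=P((263.5,287),.095),P((379.5,270),.095); d=kl-kr; print('knobs',kl,kr,np.linalg.norm(d),np.degrees(np.arctan2(-d[0],d[1])))
a,b=P((194,229),.168),P((427,200),.168); d=a-b; print('boxtop',a,b,np.linalg.norm(d),np.degrees(np.arctan2(-d[0],d[1])))
i=cv2.imread('pics/s0.png');h=cv2.cvtColor(i,cv2.COLOR_BGR2HSV)
m=cv2.inRange(h,(18,130,90),(32,255,255)); m[:200]=0;m[270:]=0
n,l,s,ce=cv2.connectedComponentsWithStats(m)
for k in range(1,n):
    if s[k,4]>8: print(s[k],ce[k])
print(proj('s0',[[.481,-.018,.135],[.481,-.028,.145]]))
E
```

```text
bolt [ 0.4823 -0.0275  0.145 ] ends [ 0.481  -0.0149  0.145 ] [ 0.4839 -0.0403  0.145 ]
snib [ 0.4798 -0.0036  0.141 ] [ 0.4809 -0.0144  0.141 ]
knobs [0.4318 0.0806 0.095 ] [ 0.4702 -0.1468  0.095 ] 0.23061942676192743 9.584853628396532
boxtop [0.5355 0.2066 0.168 ] [ 0.5991 -0.2191  0.168 ] 0.4304247320961006 8.497196953335429
[292 203   8   9  14] [295.71428571 206.92857143]
[382 206  22  18 279] [392.74910394 214.82437276]
[317 213  31  29 216] [330.99537037 229.02314815]
[339 238   3   8  13] [339.76923077 241.07692308]
[[332.69352423 227.07775225]
 [336.13435616 220.50956993]]
```

send_rows:
  deltas:
    - [0, -0.25, 0, -0.1, 0, 0, 0]
    - [0, -0.5, 0, -0.2, 0, 0, 0]
    - [0, -0.75, 0, -0.3, 0, 0, 0]
    - [0, -1, 0, -0.4, 0, 0, 0]
  squeeze: 40

```text
clock: 0.43
tcp_pos: [0.3061, 0.6198, 0.2632]
orientation: [-0.372, -3.119, 0.001]
contact_force: [0.8, 1.2, 0.2]
grip_width: 0.0387
```

send_rows:
  deltas:
    - [0, -0.06, -0.1, 0, 0, 0, 0.038]
    - [0, -0.12, -0.2, 0, 0, 0, 0.075]
    - [0, -0.18, -0.3, 0, 0, 0, 0.113]
    - [0, -0.24, -0.4, 0, 0, 0, 0.15]
    - [0, -0.3, -0.5, 0, 0, 0, 0.188]
    - [0, -0.36, -0.6, 0, 0, 0, 0.226]
    - [0, -0.42, -0.7, 0, 0, 0, 0.263]
    - [0, -0.48, -0.8, 0, 0, 0, 0.3]
    - [0, -0.54, -0.9, 0, 0, 0, 0.338]
    - [0, -0.6, -1, 0, 0, 0, 0.376]
    - [0, -0.6, -1, 0, 0, 0, 0.376]

```text
clock: 1.35
tcp_pos: [0.3588, 0.4497, 0.2628]
orientation: [2.058, 2.372, -0.002]
contact_force: [0.8, -0.4, -0.5]
grip_width: -0.0003
```

send_rows:
  deltas:
    - [0, -0.25, 0.02, 0, 0, 0, 0]
    - [0, -0.5, 0.04, 0, 0, 0, 0]
    - [0, -0.75, 0.06, 0, 0, 0, 0]
    - [0, -1, 0.08, 0, 0, 0, 0]

```text
clock: 1.68
tcp_pos: [0.3912, 0.3062, 0.2627]
orientation: [-2.043, -2.387, 0.001]
contact_force: [0.8, -0.1, -0.7]
grip_width: -0.0002
```

send_rows:
  deltas:
    - [0, -0.25, 0.02, 0, 0, 0, 0]
    - [0, -0.5, 0.04, 0, 0, 0, 0]
    - [0, -0.75, 0.06, 0, 0, 0, 0]
    - [0, -1, 0.08, 0, 0, 0, 0]

```text
clock: 2.02
tcp_pos: [0.426, 0.1595, 0.263]
orientation: [-2.043, -2.386, -0.0]
contact_force: [1.1, -0.2, -0.5]
grip_width: -0.0004
```

send_rows:
  deltas:
    - [0, -0.25, 0.02, 0, 0, 0, 0]
    - [0, -0.5, 0.04, 0, 0, 0, 0]
    - [0, -0.75, 0.06, 0, 0, 0, 0]
    - [0, -0.9, 0.08, 0, 0, 0, 0]

```text
clock: 2.35
tcp_pos: [0.4585, 0.0254, 0.2632]
orientation: [2.048, 2.382, 0.0]
contact_force: [-0.6, -0.3, -0.3]
grip_width: -0.0001
```

```bash
python3 - <<'E'
from h import *
o=r.get_obs(); print({k:np.round(o[k],3).tolist() for k in('clock','joints','tcp_pos','contact_force','grip_width')}); print(R.from_rotvec(o['orientation']).as_matrix().round(3))
snap('wrist','w1'); print(ray('w1',(280,210)))
E
```

```text
{'clock': 2.35, 'joints': [-0.819, 0.035, 0.657, 2.006, -0.023, 1.108, -0.002], 'tcp_pos': [0.459, 0.025, 0.263], 'contact_force': [-0.631, -0.269, -0.341], 'grip_width': -0.0}
[[-0.15   0.989  0.001]
 [ 0.989  0.15  -0.   ]
 [-0.     0.    -1.   ]]
(array([0.44610289, 0.10552727, 0.43460472]), array([ 0.05691139, -0.31473108, -0.94753906]))
```

View pics/w1.png

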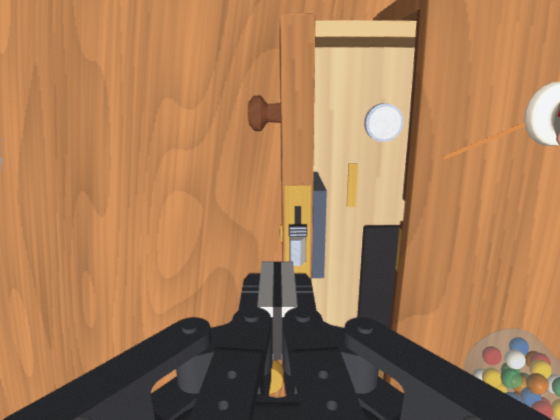

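The wrist view shows the plate at u 283–313, the snib at about (298,231), the bolt at about (297,252), and the drawer edge almost vertical in the image. I'll zoom in.

```bash
python3 - <<'E'
from h import *
i=cv2.imread('pics/w1.png'); cv2.imwrite('pics/c1.png',cv2.resize(i[180:280,265:345],None,fx=6,fy=6,interpolation=cv2.INTER_CUBIC))
P=lambda u,z:onplane('w1',u,z)
for a,b,z in [((281.5,20),(282.5,180),.135),((314.5,30),(313,170),.135),((424,20),(401,240),.168)]:
    p,q=P(a,z),P(b,z);d=p-q;print(p.round(4),q.round(4),np.degrees(np.arctan2(-d[0],d[1])).round(2))
E
```

```text
[0.4425 0.1541 0.135 ] [0.4621 0.0325 0.135 ] 9.17
[0.4681 0.1509 0.135 ] [0.4858 0.0447 0.135 ] 9.5
[0.5374 0.1646 0.168 ] [0.5608 0.0065 0.168 ] 8.39
```

View pics/c1.png

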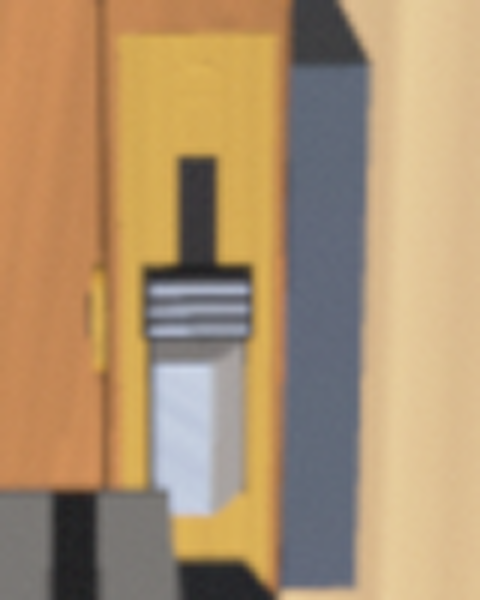

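```bash
python3 - <<'E'
from h import *
P=lambda u,z:onplane('w1',(265+u[0]/6,180+u[1]/6),z)
bt=P((182,438),.145); print('bolttop',bt, 'ends',P((182,362),.145),P((182,515),.145))
print('snib near',P((197,338),.141),'plate edges x',P((118,400),.135),P((275,400),.135), 'plate left end',P((195,35),.135),'face',P((104,400),.135))
o=r.get_obs();M=R.from_rotvec(o['orientation']).as_matrix();print((M.T@(bt-o['tcp_pos'])*1000).round(1), (M.T@(P((182,438),.145)-P((197,338),.141))*1000).round(1))
E
```

```text
bolttop [ 0.48255801 -0.02743806  0.145     ] ends [ 0.48058875 -0.01571334  0.145     ] [ 0.48460837 -0.03962747  0.145     ]
snib near [ 0.48257705 -0.0133756   0.141     ] plate edges x [ 0.47342192 -0.02733245  0.135     ] [ 0.49642126 -0.0238898   0.135     ] plate left end [0.47538092 0.02938447 0.135     ] face [ 0.47137302 -0.02764059  0.135     ]
[-52.3  15.4 118.5] [-13.9  -2.1  -4. ]
```

send_rows:
  deltas:
    - [0, -0.2, 0.06, 0.1, 0, 0, 0]
    - [0, -0.359, 0.103, 0.25, 0, 0, 0]
    - [0, -0.359, 0.103, 0.45, 0, 0, 0]
    - [0, -0.359, 0.103, 0.633, 0, 0, 0]
    - [0, -0.359, 0.103, 0.633, 0, 0, 0]
    - [0, -0.359, 0.103, 0.633, 0, 0, 0]

```text
clock: 2.9
tcp_pos: [0.4808, -0.0214, 0.1674]
orientation: [-2.044, -2.384, 0.005]
contact_force: [0.6, -0.2, 1.1]
grip_width: -0.0001
```

send_rows:
  deltas:
    - [0, 0, 0, 0.02, 0, 0, 0]
    - [0, 0, 0, 0.04, 0, 0, 0]
    - [0, 0, 0, 0.06, 0, 0, 0]
    - [0, 0, 0, 0.06, 0, 0, 0]
    - [0, 0, 0, 0.06, 0, 0, 0]

```text
clock: 3.32
tcp_pos: [0.4819, -0.0215, 0.1595]
orientation: [2.046, 2.384, 0.001]
contact_force: [0.6, -0.0, -0.2]
grip_width: 0.0003
```

```bash
python3 - <<'E'
from h import *
snap('wrist','w2')
i=cv2.imread('pics/w2.png'); cv2.imwrite('pics/c2.png',cv2.resize(i[190:290,220:330],None,fx=6,fy=6,interpolation=cv2.INTER_CUBIC))
E
```

```text
(no output)
```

View pics/c2.png

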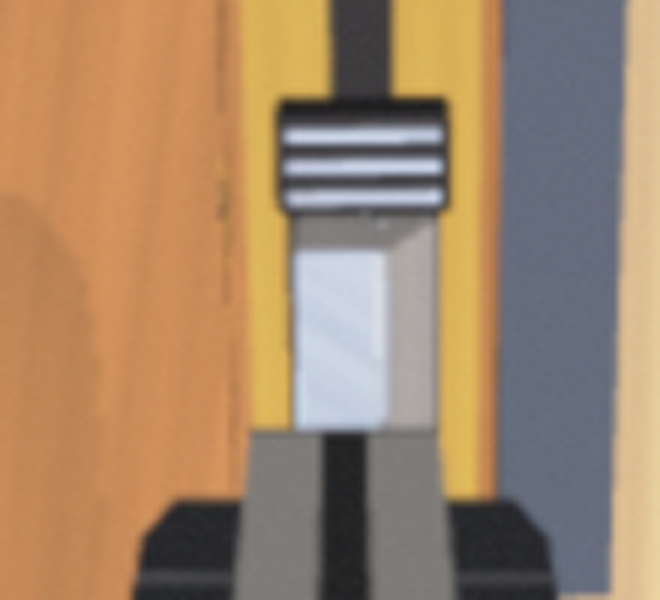

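The tip hangs just short of the bolt: its near edge is at crop v=432, and the bolt top starts at v=250. The snib is clear.

```bash
python3 - <<'E'
from h import *
P=lambda u,z:onplane('w2',(220+u[0]/6,190+u[1]/6),z)
o=r.get_obs();M=R.from_rotvec(o['orientation']).as_matrix();t=np.array(o['tcp_pos']);print(t)
g=lambda p:(M.T@(p-t)*1000).round(1)
for n,u,z in [('tip edge',(345,432),.1485),('tipL',(250,432),.1485),('tipR',(438,432),.1485),('bolt +y end',(340,250),.145),('bolt L',(293,340),.145),('bolt R',(387,340),.145),('snib near',(365,210),.141)]: print(n,g(P(u,z)))
E
```

```text
[ 0.4819078  -0.02160963  0.1594816 ]
tip edge [-10.5   0.2  11. ]
tipL [-10.5  -8.5  11. ]
tipR [-10.5   8.7  11. ]
bolt +y end [ 6.  -0.3 14.5]
bolt L [-2.9 -4.6 14.5]
bolt R [-2.9  4.1 14.5]
snib near [ 8.3  2.  18.5]
```

The wrist view puts the tip's +y edge about 21 mm from where a 22 mm pad centred on the TCP would put it. I'll check with the other two cameras.

```bash
python3 - <<'E'
from h import *
snap('side','s2');snap('top','t2')
o=r.get_obs();M=R.from_rotvec(o['orientation']).as_matrix();t=np.array(o['tcp_pos'])
out=[]
for f,(x0,y0) in [('s2',(290,180)),('t2',(270,215))]:
    i=cv2.imread(f'pics/{f}.png')[y0:y0+80,x0:x0+90]; c=cv2.resize(i,None,fx=4.4*2,fy=4.4*2-2.2*0,interpolation=cv2.INTER_CUBIC)[:, :]
    c=cv2.resize(i,(395,351),interpolation=cv2.INTER_CUBIC); k=395/90
    for a,b in [(11,9),(11,-9),(-11,9),(-11,-9)]:
        p=proj(f,t+M@np.array([a,b,11])/1000)[0]; cv2.circle(c,tuple(int(v) for v in ((p-[x0,y0]+.5)*k)),2,(0,255,0) if a>0 else (255,0,255),-1)
    out.append(c)
cv2.imwrite('pics/c3.png',np.hstack(out))
E
```

```text
(no output)
```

View pics/c3.png

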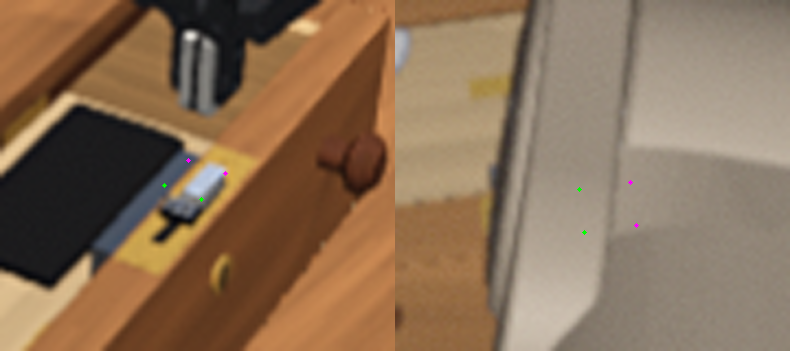

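In the side view the real tip is at about crop (195,110), well above the projected point at about (195,180). I'll triangulate it using the wrist view.

```bash
python3 - <<'E'
from h import *
o=r.get_obs();M=R.from_rotvec(o['orientation']).as_matrix();t=np.array(o['tcp_pos']);print(o['clock'],t,o['contact_force'])
k=395/90
W=lambda u:(220+u[0]/6,190+u[1]/6); S=lambda u:(290+u[0]/k,180+u[1]/k)
for n,w,s in [('mid',(345,432),(195,110)),('tipL/-x',(250,432),(213,114)),('tipR/+x',(438,432),(178,106)),('bolt+y end mid',(340,250),(194,193))]:
    p,e=two('w2',W(w),'s2',S(s)); print(n,p.round(4),'gap',e.round(4),'tool',(M.T@(p-t)*1000).round(1))
E
```

```text
3.4667 [ 0.48186211 -0.02167548  0.15936531] [0.84602682 0.64699671 0.05814944]
mid [ 0.4796 -0.0136  0.1881] gap 0.003 tool [  8.3  -1.  -28.8]
tipL/-x [ 0.4724 -0.0153  0.1881] gap 0.0045 tool [  7.8  -8.3 -28.8]
tipR/+x [ 0.4866 -0.0121  0.188 ] gap 0.0018 tool [  8.7   6.1 -28.6]
bolt+y end mid [ 0.4798 -0.0178  0.1427] gap 0.0031 tool [ 4.1 -1.4 16.7]
```

By vision the real tip is at z≈0.188, about 40 mm higher than the TCP data implies, while the bolt triangulates correctly. I'll shift over the bolt and descend by feel.

send_rows:
  deltas:
    - [0, -0.025, 0, 0, 0, 0, 0]
    - [0, -0.049, 0, 0, 0, 0, 0]
    - [0, -0.049, 0, 0, 0, 0, 0]

```text
clock: 3.72
tcp_pos: [0.4829, -0.03, 0.1592]
orientation: [2.048, 2.382, 0.0]
contact_force: [0.7, 0.2, -0.2]
grip_width: 0.0001
```

send_rows:
  deltas:
    - [0, 0, 0, 0.01, 0, 0, 0]
    - [0, 0, 0, 0.02, 0, 0, 0]
    - [0, 0, 0, 0.03, 0, 0, 0]
    - [0, 0, 0, 0.035, 0, 0, 0]
    - [0, 0, 0, 0.035, 0, 0, 0]

```text
clock: 4.13
tcp_pos: [0.4826, -0.0289, 0.1535]
orientation: [-2.046, -2.383, 0.001]
contact_force: [-0.1, -0.7, 0.3]
grip_width: -0.0001
```

send_rows:
  deltas:
    - [0, 0, 0, 0.015, 0, 0, 0]
    - [0, 0, 0, 0.03, 0, 0, 0]
    - [0, 0, 0, 0.04, 0, 0, 0]
    - [0, 0, 0, 0.04, 0, 0, 0]

```text
clock: 4.47
tcp_pos: [0.4825, -0.029, 0.1474]
orientation: [-2.046, -2.383, 0.001]
contact_force: [0.0, -0.9, 0.3]
grip_width: 0.0001
```

```bash
python3 - <<'E'
from h import *
snap('side','s3');snap('wrist','w3')
o=r.get_obs();print(o['clock'],o['tcp_pos'],o['contact_force'])
a=cv2.imread('pics/s3.png')[180:260,290:380];b=cv2.imread('pics/w3.png')[190:290,220:330]
cv2.imwrite('pics/c4.png',np.hstack([cv2.resize(a,(395,351),interpolation=cv2.INTER_CUBIC),cv2.resize(b,(386,351),interpolation=cv2.INTER_CUBIC)]))
E
```

```text
4.5667 [ 0.48271475 -0.02903428  0.14770494] [-0.3100764  -0.66615088 -0.44117795]
```

View pics/c4.png

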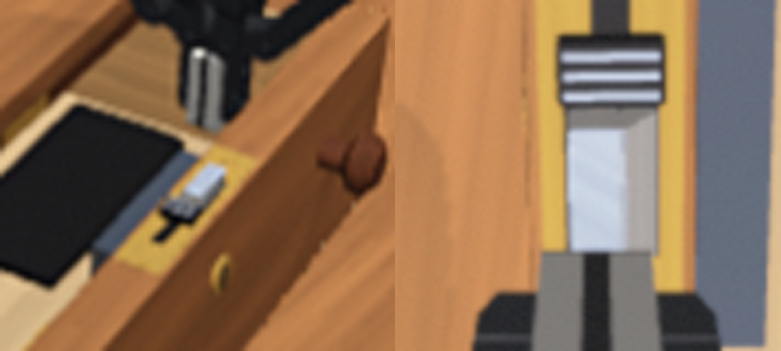

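The tip is still clearly above the bolt: tip bottom at about (200,122), bolt top at about (207,180), tip centred on the bolt.

```bash
python3 - <<'E'
from h import *
o=r.get_obs();M=R.from_rotvec(o['orientation']).as_matrix();t=np.array(o['tcp_pos'])
k=395/90
for s in [(203,124),(205,126)]:
    p,e=two('w3',(220+202/3.51,190+252/3.51),'s3',(290+s[0]/k,180+s[1]/k)); print(p.round(4),e.round(4),(M.T@(p-t)*1000).round(1))
for z in(.175,.178): print(z,onplane('w3',(220+202/3.51,190+252/3.51),z))
E
```

```text
[ 0.4801 -0.0208  0.177 ] 0.0035 [  8.6  -1.3 -29.3]
[ 0.48   -0.0218  0.1754] 0.0041 [  7.5  -1.6 -27.7]
0.175 [ 0.48140007 -0.02031801  0.175     ]
0.178 [ 0.48116778 -0.01883136  0.178     ]
```

send_rows:
  deltas:
    - [0, 0, 0, 0.03, 0, 0, 0]
    - [0, 0, 0, 0.06, 0, 0, 0]
    - [0, 0, 0, 0.09, 0, 0, 0]
    - [0, 0, 0, 0.12, 0, 0, 0]
    - [0, 0, 0, 0.15, 0, 0, 0]
    - [0, 0, 0, 0.15, 0, 0, 0]

```text
clock: 5.07
tcp_pos: [0.4821, -0.0291, 0.1243]
orientation: [-2.046, -2.383, 0.002]
contact_force: [0.0, 0.6, 0.1]
grip_width: -0.0002
```

send_rows:
  deltas:
    - [0, 0, 0, 0.01, 0, 0, 0]
    - [0, 0, 0, 0.02, 0, 0, 0]
    - [0, 0, 0, 0.03, 0, 0, 0]
    - [0, 0, 0, 0.03, 0, 0, 0]

```text
clock: 5.4
tcp_pos: [0.4827, -0.029, 0.1206]
orientation: [-2.047, -2.383, 0.0]
contact_force: [0.4, -0.4, 0.3]
grip_width: -0.0001
```

send_rows:
  deltas:
    - [0, 0, 0, 0.01, 0, 0, 0]
    - [0, 0, 0, 0.02, 0, 0, 0]
    - [0, 0, 0, 0.03, 0, 0, 0]
    - [0, 0, 0, 0.03, 0, 0, 0]

```text
clock: 5.73
tcp_pos: [0.4829, -0.029, 0.1164]
orientation: [-2.047, -2.383, -0.0]
contact_force: [-2.0, 1.5, 7.8]
grip_width: -0.0002
```

Contact with the bolt at TCP z≈0.117, force 8 N, as the vision estimate predicted. Pressing on.

send_rows:
  deltas:
    - [0, 0, 0, 0.01, 0, 0, 0]
    - [0, 0, 0, 0.02, 0, 0, 0]
    - [0, 0, 0, 0.027, 0, 0, 0]
    - [0, 0, 0, 0.027, 0, 0, 0]

```text
clock: 6.07
tcp_pos: [0.4829, -0.029, 0.1126]
orientation: [-2.047, -2.383, -0.001]
contact_force: [-2.3, 0.1, 8.8]
grip_width: -0.0
```

send_rows:
  deltas:
    - [0, 0, 0, 0.007, 0, 0, 0]
    - [0, 0, 0, 0.013, 0, 0, 0]
    - [0, 0, 0, 0.02, 0, 0, 0]
    - [0, 0, 0, 0.02, 0, 0, 0]

```text
clock: 6.4
tcp_pos: [0.4827, -0.029, 0.1097]
orientation: [-2.046, -2.383, -0.0]
contact_force: [-3.0, 0.1, 8.7]
grip_width: 0.0001
```

send_rows:
  deltas:
    - [0, 0, 0, 0.005, 0, 0, 0]
    - [0, 0, 0, 0.01, 0, 0, 0]
    - [0, 0, 0, 0.013, 0, 0, 0]
    - [0, 0, 0, 0.013, 0, 0, 0]

```text
clock: 6.73
tcp_pos: [0.4827, -0.029, 0.1078]
orientation: [-2.046, -2.383, -0.001]
contact_force: [-3.2, 1.1, 10.1]
grip_width: 0.0003
```

send_rows:
  deltas:
    - [0, 0, 0, 0.005, 0, 0, 0]
    - [0, 0, 0, 0.01, 0, 0, 0]
    - [0, 0, 0, 0.013, 0, 0, 0]
    - [0, 0, 0, 0.013, 0, 0, 0]

```text
clock: 7.07
tcp_pos: [0.4826, -0.029, 0.1059]
orientation: [-2.046, -2.383, -0.0]
contact_force: [-3.8, 0.8, 9.4]
grip_width: -0.0002
```

send_rows:
  deltas:
    - [0, 0, 0, 0.004, 0, 0, 0]
    - [0, 0, 0, 0.007, 0, 0, 0]
    - [0, 0, 0, 0.01, 0, 0, 0]
    - [0, 0, 0, 0.01, 0, 0, 0]

```text
clock: 7.4
tcp_pos: [0.4826, -0.029, 0.1044]
orientation: [-2.046, -2.382, -0.0]
contact_force: [-3.8, 0.6, 10.6]
grip_width: -0.0001
```

send_rows:
  deltas:
    - [0, 0, 0, 0.004, 0, 0, 0]
    - [0, 0, 0, 0.008, 0, 0, 0]
    - [0, 0, 0, 0.008, 0, 0, 0]

```text
clock: 7.65
tcp_pos: [0.483, -0.029, 0.1035]
orientation: [-2.047, -2.383, -0.002]
contact_force: [-4.1, 0.5, 11.7]
grip_width: -0.0002
```

send_rows:
  deltas:
    - [0, 0, 0, 0.004, 0, 0, 0]
    - [0, 0, 0, 0.008, 0, 0, 0]
    - [0, 0, 0, 0.008, 0, 0, 0]

```text
clock: 7.9
tcp_pos: [0.4845, -0.0287, 0.1033]
orientation: [2.046, 2.382, 0.005]
contact_force: [-3.9, 1.6, 20.0]
grip_width: -0.0001
```

The force jumps to 20 N, so the tip is on the plate. Now I'll slide towards +y (tool +x).

send_rows:
  deltas:
    - [0, 0.007, 0, 0, 0, 0, 0]
    - [0, 0.013, 0, 0, 0, 0, 0]
    - [0, 0.02, 0, 0, 0, 0, 0]
    - [0, 0.02, 0, 0, 0, 0, 0]

```text
clock: 8.23
tcp_pos: [0.4845, -0.0286, 0.1034]
orientation: [2.046, 2.378, 0.003]
contact_force: [-2.4, -6.9, 17.6]
grip_width: 0.0002
```

send_rows:
  deltas:
    - [0, 0.007, 0, 0, 0, 0, 0]
    - [0, 0.013, 0, 0, 0, 0, 0]
    - [0, 0.02, 0, 0, 0, 0, 0]
    - [0, 0.02, 0, 0, 0, 0, 0]

```text
clock: 8.57
tcp_pos: [0.4845, -0.027, 0.1034]
orientation: [2.046, 2.375, 0.002]
contact_force: [-1.0, -10.8, 16.2]
grip_width: 0.0002
```

send_rows:
  deltas:
    - [0, 0.007, 0, 0, 0, 0, 0]
    - [0, 0.013, 0, 0, 0, 0, 0]
    - [0, 0.02, 0, 0, 0, 0, 0]
    - [0, 0.02, 0, 0, 0, 0, 0]

```text
clock: 8.9
tcp_pos: [0.4844, -0.0243, 0.1035]
orientation: [2.046, 2.375, 0.002]
contact_force: [0.0, -10.7, 15.4]
grip_width: -0.0001
```

send_rows:
  deltas:
    - [0, 0.007, 0, 0, 0, 0, 0]
    - [0, 0.013, 0, 0, 0, 0, 0]
    - [0, 0.02, 0, 0, 0, 0, 0]
    - [0, 0.02, 0, 0, 0, 0, 0]

```text
clock: 9.23
tcp_pos: [0.484, -0.0214, 0.1035]
orientation: [2.046, 2.375, 0.002]
contact_force: [-0.4, -10.0, 15.1]
grip_width: 0.0001
```

send_rows:
  deltas:
    - [0, 0.007, 0, 0, 0, 0, 0]
    - [0, 0.013, 0, 0, 0, 0, 0]
    - [0, 0.02, 0, 0, 0, 0, 0]
    - [0, 0.02, 0, 0, 0, 0, 0]

```text
clock: 9.57
tcp_pos: [0.4835, -0.0184, 0.1035]
orientation: [2.046, 2.375, 0.002]
contact_force: [0.1, -11.3, 15.0]
grip_width: -0.0001
```

send_rows:
  deltas:
    - [0, 0.007, 0, 0, 0, 0, 0]
    - [0, 0.013, 0, 0, 0, 0, 0]
    - [0, 0.02, 0, 0, 0, 0, 0]
    - [0, 0.02, 0, 0, 0, 0, 0]

```text
clock: 9.9
tcp_pos: [0.4831, -0.0154, 0.1035]
orientation: [2.046, 2.375, 0.002]
contact_force: [1.2, -9.7, 15.4]
grip_width: 0.0001
```

send_rows:
  deltas:
    - [0, 0.005, 0, 0, 0, 0, 0]
    - [0, 0.01, 0, 0, 0, 0, 0]
    - [0, 0.01, 0, 0, 0, 0, 0]

```text
clock: 10.15
tcp_pos: [0.483, -0.0147, 0.1035]
orientation: [2.046, 2.374, 0.002]
contact_force: [1.2, -13.0, 14.4]
grip_width: 0.0002
```

send_rows:
  deltas:
    - [0, 0.005, 0, 0, 0, 0, 0]
    - [0, 0.01, 0, 0, 0, 0, 0]
    - [0, 0.01, 0, 0, 0, 0, 0]

```text
clock: 10.4
tcp_pos: [0.483, -0.0146, 0.1035]
orientation: [2.046, 2.371, 0.001]
contact_force: [2.2, -16.6, 14.0]
grip_width: -0.0001
```

It stops at y=-0.0146 as predicted, with lateral force rising to 17 N, so the snib is on its stop. I'll unload sideways, lift, and look.

send_rows:
  deltas:
    - [0, -0.02, 0, 0, 0, 0, 0]
    - [0, -0.03, 0, -0.01, 0, 0, 0]
    - [0, -0.03, 0, -0.05, 0, 0, 0]
    - [0, -0.03, 0, -0.2, 0, 0, 0]
    - [0, -0.2, -0.2, -0.4, 0, 0, 0]
    - [0, -0.3, -0.4, -0.4, 0, 0, 0]
    - [0, -0.3, -0.4, -0.4, 0, 0, 0]

```text
clock: 10.98
tcp_pos: [0.4223, -0.0657, 0.162]
orientation: [-2.052, -2.375, -0.0]
contact_force: [-0.9, -0.0, -1.7]
grip_width: -0.0001
```

```bash
python3 - <<'E'
from h import *
snap('side','s4');snap('wrist','w4')
o=r.get_obs();print(o['clock'],o['tcp_pos'],o['contact_force'],o['joints'])
a=cv2.imread('pics/s4.png')[180:260,290:380];b=cv2.imread('pics/w4.png')[120:300,220:420]
cv2.imwrite('pics/c5.png',np.hstack([cv2.resize(a,(395,351),interpolation=cv2.INTER_CUBIC),cv2.resize(b,(390,351),interpolation=cv2.INTER_CUBIC)]))
E
```

```text
11.0833 [ 0.42607857 -0.06198991  0.16168819] [0.22933191 0.49855426 0.52992442] [-0.67385099  0.13323568  0.74656345  2.19158366 -0.12262615  0.85546729
  0.29882037]
```

View pics/c5.png

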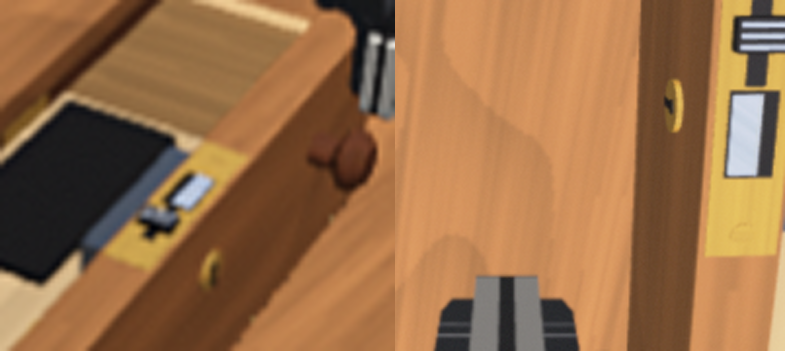

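The snib is right across, with its slot now showing on the bolt side, and the bolt is trapped low. The drawer is still open. Next: tilt the fingertips forward 30° and go to the right-hand knob.

send_rows:
  deltas:
    - [0, -0.1, 0, 0, -0.033, 0, 0]
    - [0, -0.25, 0, 0, -0.067, 0, 0]
    - [0, -0.4, 0, 0, -0.1, 0, 0]
    - [0, -0.55, 0, 0, -0.133, 0, 0]
    - [0, -0.55, 0, 0, -0.167, 0, 0]
    - [0, -0.55, 0, 0, -0.167, 0, 0]
    - [0, -0.55, 0, 0, -0.167, 0, 0]

```text
clock: 11.67
tcp_pos: [0.4413, -0.1358, 0.1631]
orientation: [1.82, 2.141, 0.506]
contact_force: [1.4, -1.0, -0.2]
grip_width: -0.0004
```

```bash
python3 - <<'E'
from h import *
snap('wrist','w5');snap('side','s5')
o=r.get_obs();print(o['clock'],o['tcp_pos'],o['contact_force'],o['joints'].__repr__());print(R.from_rotvec(o['orientation']).as_matrix().round(3))
i=cv2.hconcat([cv2.imread('pics/w5.png')[100:420,180:520],cv2.imread('pics/s5.png')[100:420,200:520]]);cv2.imwrite('pics/c6.png',i)
E
```

```text
11.7667 [ 0.43975377 -0.13790295  0.16253205] [-0.14907874 -0.19753286 -0.20201916] array([-0.1584514 , -0.02210929,  0.49873865,  2.41313029, -0.55743008,
        0.40405039,  0.97706297])
[[-0.158  0.888  0.431]
 [ 0.987  0.138  0.078]
 [ 0.01   0.438 -0.899]]
```

View pics/c6.png

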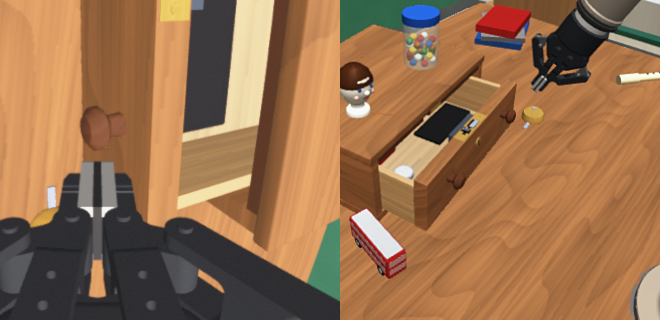

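The tool tilted about 26°, with q4 near its limit. The right-hand knob is at wrist (277,228) and side (371,216). Locating it against the tip:

```bash
python3 - <<'E'
from h import *
o=r.get_obs();M=R.from_rotvec(o['orientation']).as_matrix();t=np.array(o['tcp_pos'])
for w,s in [((273,228),(371,216))]:
    p,e=two('w5',w,'s5',s);print('knob',p.round(4),e.round(4))
print('tip',two('w5',(277.5,263),'s5',(200+200,187))[0], 'model tip',t-.0295*M[:,2])
for u in (262,277): print(u,onplane('w5',(u,228),.095).round(4))
print('face edge z.135',onplane('w5',(331,180),.135).round(4))
E
```

```text
knob [ 0.4715 -0.1446  0.0977] 0.0014
tip [ 0.40975204 -0.11869605  0.21084997] model tip [ 0.42702518 -0.14020381  0.18904505]
262 [ 0.465  -0.1454  0.095 ]
277 [ 0.4769 -0.1455  0.095 ]
face edge z.135 [ 0.4873 -0.1011  0.135 ]
```

send_rows:
  deltas:
    - [0, -0.01, -0.07, 0.14, 0, 0, 0]
    - [0, -0.03, -0.14, 0.28, 0, 0, 0]
    - [0, -0.047, -0.21, 0.42, 0, 0, 0]
    - [0, -0.047, -0.28, 0.56, 0, 0, 0]
    - [0, -0.047, -0.309, 0.62, 0, 0, 0]
    - [0, -0.047, -0.309, 0.62, 0, 0, 0]
    - [0, -0.047, -0.309, 0.62, 0, 0, 0]

```text
clock: 12.35
tcp_pos: [0.4461, -0.1449, 0.06]
orientation: [1.824, 2.15, 0.508]
contact_force: [0.1, -8.9, -2.0]
grip_width: 0.0
```

```bash
python3 - <<'E'
from h import *
o=r.get_obs();print(o['clock'],o['tcp_pos'],o['contact_force'],o['joints'].__repr__());M=R.from_rotvec(o['orientation']).as_matrix();print(M.round(3))
c=np.array([np.cos(np.radians(9)),np.sin(np.radians(9)),0]);print('tip',np.array(o['tcp_pos'])-.0295*M[:,2],'xcab in tool, per 15mm',(M.T@c*.1).round(4),'z',M[2].round(3))
E
```

```text
12.35 [ 0.44609969 -0.14485739  0.0600311 ] [ 0.07178979 -8.946184   -1.97678241] array([ 0.59748856,  0.27557318, -0.26757366,  2.43376994, -1.2460093 ,
        0.16876782,  1.72761969])
[[-0.167  0.889  0.426]
 [ 0.986  0.143  0.088]
 [ 0.017  0.435 -0.9  ]]
tip [ 0.43352247 -0.14743955  0.08659039] xcab in tool, per 15mm [-0.0011  0.09    0.0435] z [ 0.017  0.435 -0.9  ]
```

A y force of -9 N appeared, and joints 4 and 6 are at their limits. I'll hold one beat to see whether it's just motion.

send_rows:
  deltas:
    - [0, 0, 0.01, 0.005, 0, 0, 0]
    - [0, 0, 0.02, 0.01, 0, 0, 0]
    - [0, 0, 0.02, 0.01, 0, 0, 0]

```text
clock: 12.6
tcp_pos: [0.4501, -0.1454, 0.0622]
orientation: [1.821, 2.148, 0.506]
contact_force: [0.6, 0.0, -0.4]
grip_width: 0.0003
```

It was only motion. Moving forward along the drawer axis to meet the knob.

send_rows:
  deltas:
    - [0, 0, 0.03, 0.014, 0, 0, 0]
    - [0, 0, 0.06, 0.029, 0, 0, 0]
    - [0, 0, 0.08, 0.039, 0, 0, 0]
    - [0, 0, 0.08, 0.039, 0, 0, 0]

```text
clock: 12.93
tcp_pos: [0.4637, -0.143, 0.0626]
orientation: [1.82, 2.147, 0.507]
contact_force: [0.4, 0.4, 0.0]
grip_width: -0.0001
```

send_rows:
  deltas:
    - [0, 0, 0.015, 0.007, 0, 0, 0]
    - [0, 0, 0.03, 0.014, 0, 0, 0]
    - [0, 0, 0.045, 0.021, 0, 0, 0]
    - [0, 0, 0.06, 0.028, 0, 0, 0]
    - [0, 0, 0.06, 0.028, 0, 0, 0]

```text
clock: 13.35
tcp_pos: [0.472, -0.1418, 0.0619]
orientation: [1.824, 2.147, 0.506]
contact_force: [-0.3, -1.0, -0.1]
grip_width: -0.0002
```

```bash
python3 - <<'E'
from h import *
snap('wrist','w6');snap('side','s6')
o=r.get_obs();print(o['clock'],o['tcp_pos'],o['contact_force'])
i=cv2.hconcat([cv2.imread('pics/w6.png')[100:420,180:520],cv2.imread('pics/s6.png')[100:420,200:520]]);cv2.imwrite('pics/c7.png',i)
E
```

```text
13.45 [ 0.47187209 -0.14182268  0.06192589] [0.75618888 0.15677534 0.17672724]
```

View pics/c7.png

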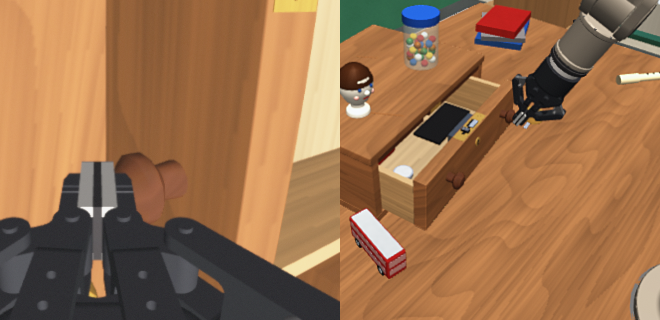

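The finger sits level with the knob, just short of it (knob at crop (140,180)). Continuing.

send_rows:
  deltas:
    - [0, 0, 0.012, 0.006, 0, 0, 0]
    - [0, 0, 0.024, 0.012, 0, 0, 0]
    - [0, 0, 0.036, 0.018, 0, 0, 0]
    - [0, 0, 0.036, 0.018, 0, 0, 0]

```text
clock: 13.78
tcp_pos: [0.4781, -0.1408, 0.0619]
orientation: [1.823, 2.147, 0.507]
contact_force: [-1.3, -0.4, 0.1]
grip_width: -0.0001
```

send_rows:
  deltas:
    - [0, 0, 0.012, 0.006, 0, 0, 0]
    - [0, 0, 0.024, 0.012, 0, 0, 0]
    - [0, 0, 0.036, 0.018, 0, 0, 0]
    - [0, 0, 0.036, 0.018, 0, 0, 0]

```text
clock: 14.12
tcp_pos: [0.4844, -0.1397, 0.0619]
orientation: [1.823, 2.147, 0.507]
contact_force: [-0.1, -1.6, -0.3]
grip_width: -0.0002
```

send_rows:
  deltas:
    - [0, 0, 0.012, 0.006, 0, 0, 0]
    - [0, 0, 0.024, 0.012, 0, 0, 0]
    - [0, 0, 0.036, 0.018, 0, 0, 0]
    - [0, 0, 0.048, 0.023, 0, 0, 0]
    - [0, 0, 0.048, 0.023, 0, 0, 0]

```text
clock: 14.53
tcp_pos: [0.4922, -0.1384, 0.0619]
orientation: [1.823, 2.147, 0.507]
contact_force: [-1.6, -1.8, 0.2]
grip_width: 0.0002
```

```bash
python3 - <<'E'
from h import *
snap('wrist','w7');snap('side','s7')
o=r.get_obs();print(o['clock'],o['tcp_pos'],o['contact_force'])
# drawer motion check: brass plate/escutcheon mask in side view before and after
for f in('s5','s6','s7'):
    h=cv2.cvtColor(cv2.imread(f'pics/{f}.png'),cv2.COLOR_BGR2HSV);m=cv2.inRange(h,(18,130,90),(32,255,255));m[:200]=0;m[270:]=0
    n,l,s,ce=cv2.connectedComponentsWithStats(m);print(f,[(s[k,4],ce[k].round(1).tolist()) for k in range(1,n) if s[k,4]>8])
# knob: dark reddish in wrist
for f in('w6','w7'):
    h=cv2.cvtColor(cv2.imread(f'pics/{f}.png'),cv2.COLOR_BGR2HSV);print(f,h[280,300],h[282,320],[onplane(f,(u,282),.1).round(3) for u in(300,330)])
E
```

```text
14.6333 [ 0.4920998  -0.13832742  0.06196462] [-0.02004832 -0.49528694 -0.30635846]
s5 [(np.int32(12), [294.5, 208.1]), (np.int32(285), [392.7, 214.8]), (np.int32(234), [329.3, 226.9]), (np.int32(14), [337.1, 240.6])]
s6 [(np.int32(20), [295.6, 207.2]), (np.int32(9), [388.1, 207.8]), (np.int32(232), [328.8, 226.7]), (np.int32(44), [392.5, 220.8]), (np.int32(16), [336.9, 239.9])]
s7 [(np.int32(19), [295.2, 207.5]), (np.int32(221), [319.3, 223.4]), (np.int32(92), [393.0, 219.7]), (np.int32(13), [327.3, 237.0])]
w6 [100  16  48] [ 11 148 141] [array([ 0.464, -0.139,  0.1  ]), array([ 0.479, -0.14 ,  0.1  ])]
w7 [105  21  49] [ 10 148 143] [array([ 0.484, -0.136,  0.1  ]), array([ 0.499, -0.137,  0.1  ])]
```

The plate moved in the side view from (329,227) to (319,223), so the drawer is already going in with very little force. I'll work out how far is left.

```bash
cat >> h.py <<'E'
def plate(f):
    h=cv2.cvtColor(cv2.imread(f'pics/{f}.png'),cv2.COLOR_BGR2HSV);m=cv2.inRange(h,(18,130,90),(32,255,255));m[:190]=0;m[270:]=0;m[:,300:350]&=255;m[:,:300]=0;m[:,350:]=0
    n,l,s,ce=cv2.connectedComponentsWithStats(m);k=1+np.argmax(s[1:,4]);return onplane(f,ce[k],.135),s[k,4]
E
python3 - <<'E'
from h import *
for f in('s0','s5','s6','s7'): print(f,plate(f))
c=np.array([np.cos(np.radians(9)),np.sin(np.radians(9))])
print('moved',c@(plate('s7')[0]-plate('s6')[0])[:2])
# box front (overhang 3 mm) vs front face along xcab, from w1
print('box front - face', c@(onplane('w1',(401,240),.168)-onplane('w1',(282.5,180),.135))[:2]+.003)
E
```

```text
s0 (array([ 0.4797847 , -0.01095052,  0.135     ]), np.int32(216))
s5 (array([ 0.48632437, -0.01426119,  0.135     ]), np.int32(234))
s6 (array([ 0.48738962, -0.0140378 ,  0.135     ]), np.int32(232))
s7 (array([ 0.50735124, -0.01043587,  0.135     ]), np.int32(221))
moved 0.020279329521372957
box front - face 0.09635189813691517
```

send_rows:
  deltas:
    - [0, 0, 0.03, 0.0145, 0, 0, 0]
    - [0, 0, 0.06, 0.029, 0, 0, 0]
    - [0, 0, 0.09, 0.0435, 0, 0, 0]
    - [0, 0, 0.12, 0.058, 0, 0, 0]
    - [0, 0, 0.15, 0.0725, 0, 0, 0]
    - [0, 0, 0.18, 0.087, 0, 0, 0]
    - [0, 0, 0.21, 0.1015, 0, 0, 0]
    - [0, 0, 0.24, 0.116, 0, 0, 0]
    - [0, 0, 0.27, 0.1305, 0, 0, 0]
    - [0, 0, 0.29, 0.14, 0, 0, 0]
    - [0, 0, 0.29, 0.14, 0, 0, 0]

```text
clock: 15.55
tcp_pos: [0.5406, -0.1301, 0.0623]
orientation: [1.822, 2.147, 0.508]
contact_force: [0.2, -0.1, -0.6]
grip_width: -0.0004
```

```bash
python3 - <<'E'
from h import *
snap('side','s8');o=r.get_obs();print(o['clock'],o['tcp_pos'],o['contact_force'],plate('s8'))
E
```

```text
15.6 [ 0.54037739 -0.13012118  0.062332  ] [ 0.29314528 -0.88988238 -0.98030443] (array([ 0.56009602, -0.03568004,  0.135     ]), np.int32(95))
```

send_rows:
  deltas:
    - [0, 0, 0.018, 0.009, 0, 0, 0]
    - [0, 0, 0.036, 0.018, 0, 0, 0]
    - [0, 0, 0.054, 0.026, 0, 0, 0]
    - [0, 0, 0.06, 0.029, 0, 0, 0]

```text
clock: 15.93
tcp_pos: [0.5496, -0.1287, 0.0621]
orientation: [1.823, 2.147, 0.507]
contact_force: [-3.8, -0.3, 0.7]
grip_width: 0.0
```

send_rows:
  deltas:
    - [0, 0, 0.008, 0.004, 0, 0, 0]
    - [0, 0, 0.016, 0.008, 0, 0, 0]
    - [0, 0, 0.016, 0.008, 0, 0, 0]

```text
clock: 16.18
tcp_pos: [0.5522, -0.1284, 0.062]
orientation: [1.823, 2.147, 0.507]
contact_force: [-2.1, 0.7, 1.3]
grip_width: -0.0004
```

send_rows:
  deltas:
    - [0, 0, 0.008, 0.004, 0, 0, 0]
    - [0, 0, 0.016, 0.008, 0, 0, 0]
    - [0, 0, 0.016, 0.008, 0, 0, 0]

```text
clock: 16.43
tcp_pos: [0.5548, -0.1279, 0.062]
orientation: [1.823, 2.147, 0.507]
contact_force: [-1.2, 0.8, 1.4]
grip_width: 0.0001
```

send_rows:
  deltas:
    - [0, 0, 0.006, 0.003, 0, 0, 0]
    - [0, 0, 0.012, 0.006, 0, 0, 0]
    - [0, 0, 0.012, 0.006, 0, 0, 0]

```text
clock: 16.68
tcp_pos: [0.5567, -0.1276, 0.0619]
orientation: [1.823, 2.147, 0.507]
contact_force: [-2.8, 0.8, 0.7]
grip_width: -0.0
```

send_rows:
  deltas:
    - [0, 0, 0.006, 0.003, 0, 0, 0]
    - [0, 0, 0.012, 0.006, 0, 0, 0]
    - [0, 0, 0.012, 0.006, 0, 0, 0]

```text
clock: 16.93
tcp_pos: [0.5586, -0.1273, 0.0619]
orientation: [1.823, 2.147, 0.507]
contact_force: [-2.0, -0.1, 1.1]
grip_width: -0.0001
```

send_rows:
  deltas:
    - [0, 0, 0.006, 0.003, 0, 0, 0]
    - [0, 0, 0.012, 0.006, 0, 0, 0]
    - [0, 0, 0.012, 0.006, 0, 0, 0]

```text
clock: 17.18
tcp_pos: [0.5606, -0.127, 0.0618]
orientation: [1.823, 2.147, 0.507]
contact_force: [-1.5, 0.4, 1.3]
grip_width: -0.0001
```

send_rows:
  deltas:
    - [0, 0, 0.006, 0.003, 0, 0, 0]
    - [0, 0, 0.012, 0.006, 0, 0, 0]
    - [0, 0, 0.012, 0.006, 0, 0, 0]

```text
clock: 17.43
tcp_pos: [0.5626, -0.1266, 0.0618]
orientation: [1.823, 2.147, 0.507]
contact_force: [-1.4, 0.7, 1.5]
grip_width: 0.0001
```

send_rows:
  deltas:
    - [0, 0, 0.006, 0.003, 0, 0, 0]
    - [0, 0, 0.012, 0.006, 0, 0, 0]
    - [0, 0, 0.012, 0.006, 0, 0, 0]

```text
clock: 17.68
tcp_pos: [0.5646, -0.1263, 0.0618]
orientation: [1.823, 2.147, 0.507]
contact_force: [-2.2, -0.4, 1.6]
grip_width: 0.0002
```

send_rows:
  deltas:
    - [0, 0, 0.006, 0.003, 0, 0, 0]
    - [0, 0, 0.012, 0.006, 0, 0, 0]
    - [0, 0, 0.012, 0.006, 0, 0, 0]

```text
clock: 17.93
tcp_pos: [0.5663, -0.126, 0.0617]
orientation: [1.824, 2.147, 0.506]
contact_force: [-4.1, 0.5, 2.8]
grip_width: 0.0002
```

send_rows:
  deltas:
    - [0, 0, 0.006, 0.003, 0, 0, 0]
    - [0, 0, 0.012, 0.006, 0, 0, 0]
    - [0, 0, 0.012, 0.006, 0, 0, 0]

```text
clock: 18.18
tcp_pos: [0.5667, -0.126, 0.0614]
orientation: [1.826, 2.147, 0.505]
contact_force: [-10.9, -0.7, 11.0]
grip_width: -0.0002
```

There's a firm stop at x≈0.567. One small extra nudge, then back off and look.

send_rows:
  deltas:
    - [0, 0, 0.004, 0.001, 0, 0, 0]
    - [0, 0, 0.006, 0.001, 0, 0, 0]
    - [0, 0, 0.006, 0.001, 0, 0, 0]

```text
clock: 18.43
tcp_pos: [0.5668, -0.126, 0.0613]
orientation: [1.827, 2.147, 0.505]
contact_force: [-14.0, -0.6, 12.4]
grip_width: -0.0002
```

send_rows:
  deltas:
    - [0, 0, -0.03, -0.015, 0, 0, 0]
    - [0, 0, -0.12, -0.058, 0, 0, 0]
    - [0, 0, -0.25, -0.12, 0, 0, 0]
    - [0, 0, -0.4, -0.19, 0, 0, 0]
    - [0, 0, -0.5, -0.24, 0, 0, 0]
    - [0, 0, -0.5, -0.24, 0, 0, 0]

```text
clock: 18.93
tcp_pos: [0.4838, -0.1403, 0.061]
orientation: [1.828, 2.145, 0.504]
contact_force: [-0.5, 0.1, -0.5]
grip_width: 0.0005
```

```bash
python3 - <<'E'
from h import *
snap('wrist','w9');snap('side','s9');snap('top','t9')
o=r.get_obs();print(o['clock'],o['tcp_pos'],o['contact_force'])
a=cv2.imread('pics/s9.png')[120:340,180:440];a=cv2.resize(a,(400,338),interpolation=cv2.INTER_CUBIC)
b=cv2.resize(cv2.imread('pics/t9.png')[90:310,160:420],(400,338),interpolation=cv2.INTER_CUBIC)
c=cv2.resize(cv2.imread('pics/w9.png')[:300],None,fx=.85,fy=.85)[:255]
w=np.zeros((255,800,3),np.uint8);w[:,:c.shape[1]]=c
cv2.imwrite('pics/c8.png',np.vstack([cv2.hconcat([a,b]),w]))
E
```

```text
19.0833 [ 0.48839422 -0.13962923  0.06216819] [-0.05270369  0.20548603 -0.46947153]
```

View pics/c8.png

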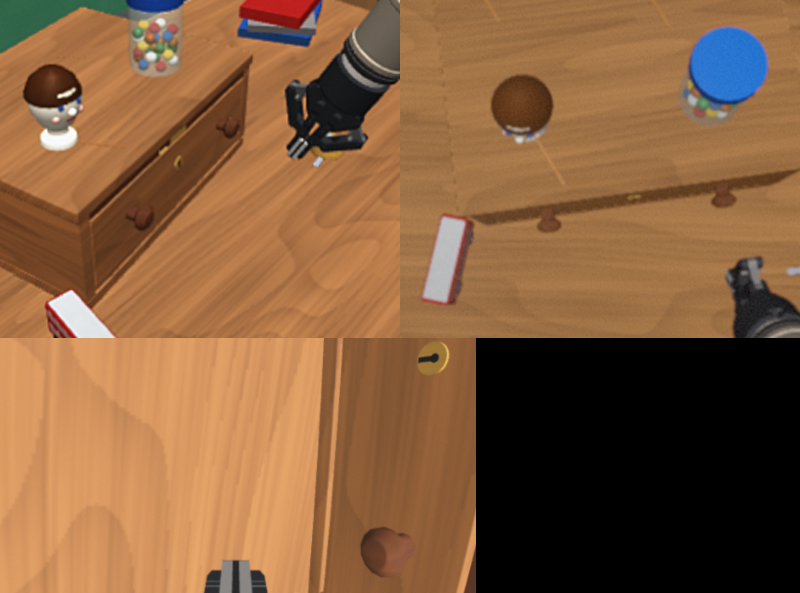

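The brass spot at side (172,138) in the crop matches the keeper on the rail, which was at (295,207) from the start. To see how far shut the drawer is, I'll triangulate the keyhole escutcheon and knobs before and after.

```bash
python3 - <<'E'
from h import *
def blobs(f,roi):
    h=cv2.cvtColor(cv2.imread(f'pics/{f}.png'),cv2.COLOR_BGR2HSV);m=cv2.inRange(h,(16,110,70),(34,255,255));q=np.zeros_like(m);x0,y0,x1,y1=roi;q[y0:y1,x0:x1]=m[y0:y1,x0:x1]
    n,l,s,ce=cv2.connectedComponentsWithStats(q);return [(s[k].tolist(),ce[k].round(1).tolist()) for k in range(1,n) if s[k,4]>5]
print('s9',blobs('s9',(260,180,350,260)));print('t9',blobs('t9',(280,190,350,260)));print('w9',blobs('w9',(440,0,560,60)));print('s0',blobs('s0',(280,190,350,260)))
c=np.array([np.cos(np.radians(9)),np.sin(np.radians(9)),0])
k0,e0=two('w1',(281.2,233),'s0',(339.8,241)); print('key start',k0,e0,c@k0)
k1,e1=two('w9',(432/.85,357/.85-338/.85),'s9',(180+178*.65,120+162*.65)); print('key now',k1,e1,c@k1)
# knobs now by top view, z=.095
for n,u in [('L',(256.2,234.3)),('R',(370,216.8))]:print(n,onplane('t9',u,.095),c@onplane('t9',u,.095))
for n,u in [('L0',(263.5,287)),('R0',(379.5,270))]:print(n,c@onplane('t0',u,.095))
# rail keeper point -> plane of rail; box front top edge
for u in [(401,240),(424,20)]:print('boxedge',c@onplane('w1',u,.168))
E
```

```text
s9 [([291, 202, 10, 11, 36], [295.6, 206.7]), ([283, 215, 6, 6, 18], [285.3, 217.5]), ([293, 221, 6, 9, 31], [295.2, 225.1])]
t9 [([307, 216, 10, 5, 35], [311.7, 217.9]), ([299, 257, 5, 3, 6], [300.7, 258.0])]
w9 [([491, 4, 38, 40, 1048], [509.9, 23.5])]
s0 [([306, 190, 44, 22, 501], [330.4, 198.8]), ([291, 202, 10, 12, 40], [295.5, 207.1]), ([316, 212, 33, 31, 260], [331.4, 228.8]), ([338, 238, 5, 9, 28], [339.7, 241.6]), ([295, 254, 6, 6, 10], [297.5, 256.5])]
key start [ 0.47055302 -0.02970867  0.09928178] 0.0013447737419591001 0.4601122688981789
key now [ 0.56845501 -0.01285459  0.09890327] 0.0002009381780178444 0.5594454845641931
L [0.53493108 0.0985824  0.095     ] 0.5437668723265919
R [ 0.57557337 -0.12896278  0.095     ] 0.5483128841900569
L0 0.4391259763660733
R0 0.4414805790942777
boxedge 0.5548848746251599
boxedge 0.5565785947005694
```

```bash
python3 - <<'E'
from h import *
c=np.array([np.cos(np.radians(9)),np.sin(np.radians(9)),0]);y=np.array([-c[1],c[0],0])
for u in [(285.3,217.5),(295.6,206.7)]:
    for z in(.135,.138,.155,.168):
        p=onplane('s9',u,z);print(u,z,(c@p).round(4),(y@p).round(4))
for f in('s0','s9'):
    h=cv2.cvtColor(cv2.imread(f'pics/{f}.png'),cv2.COLOR_BGR2HSV);print(f)
    for u,v in [(283,219),(285,217),(287,215),(289,212),(291,210),(293,208),(295,206),(298,203)]: print((u,v),h[v,u].tolist(),end=' ')
    print()
# scan down the side picture across the front at some y: predicted pixel rows of rail edge / face top edge
for yy in (-.12,0,.1):
    P=lambda x,z:c*x+y*yy+np.array([0,0,z])
    uv=[proj('s9',P(.5557,.168))[0],proj('s9',P(.5587,.138))[0],proj('s9',P(.5595,.135))[0],proj('s9',P(.5595,.022))[0]]
    print(yy,[q.round(1).tolist() for q in uv])
    g=cv2.imread('pics/s9.png').astype(int); u=int(round(uv[1][0])); print(u,[g[v,u].sum()//3 for v in range(int(uv[0][1])-6,int(uv[2][1])+14)],'from',int(uv[0][1])-6)
E
```

```text
(285.3, 217.5) 0.135 0.5652 -0.0711
(285.3, 217.5) 0.138 0.563 -0.0676
(285.3, 217.5) 0.155 0.5504 -0.0477
(285.3, 217.5) 0.168 0.5408 -0.0326
(295.6, 206.7) 0.135 0.5676 -0.1139
(295.6, 206.7) 0.138 0.5654 -0.1101
(295.6, 206.7) 0.155 0.5527 -0.0889
(295.6, 206.7) 0.168 0.543 -0.0726
s0
(283, 219) [16, 112, 139] (285, 217) [18, 92, 211] (287, 215) [16, 101, 166] (289, 212) [8, 187, 45] (291, 210) [17, 180, 105] (293, 208) [17, 179, 111] (295, 206) [17, 179, 111] (298, 203) [17, 180, 98] 
s9
(283, 219) [18, 163, 128] (285, 217) [20, 159, 127] (287, 215) [19, 161, 122] (289, 212) [9, 168, 50] (291, 210) [17, 176, 110] (293, 208) [17, 178, 116] (295, 206) [17, 177, 114] (298, 203) [16, 178, 102] 
-0.12 [[302.5, 193.4], [300.9, 205.4], [300.6, 206.5], [299.6, 249.2]]
301 [np.int64(105), np.int64(105), np.int64(105), np.int64(108), np.int64(112), np.int64(116), np.int64(110), np.int64(90), np.int64(70), np.int64(64), np.int64(63), np.int64(65), np.int64(57), np.int64(42), np.int64(39), np.int64(44), np.int64(62), np.int64(93), np.int64(104), np.int64(81), np.int64(62), np.int64(64), np.i
[... 589 characters left out ...]
np.int64(66), np.int64(68), np.int64(68), np.int64(67), np.int64(67), np.int64(68), np.int64(66), np.int64(65), np.int64(63)] from 217
0.1 [[234.6, 254.4], [234.4, 267.3], [234.2, 268.4], [238.4, 313.7]]
234 [np.int64(116), np.int64(118), np.int64(116), np.int64(115), np.int64(114), np.int64(113), np.int64(107), np.int64(87), np.int64(68), np.int64(62), np.int64(61), np.int64(60), np.int64(59), np.int64(59), np.int64(58), np.int64(60), np.int64(64), np.int64(70), np.int64(73), np.int64(74), np.int64(75), np.int64(72), np.int64(66), np.int64(65), np.int64(66), np.int64(66), np.int64(65), np.int64(64), np.int64(65), np.int64(67), np.int64(69), np.int64(67), np.int64(65), np.int64(65)] from 248
```

```bash
python3 - <<'E'
from h import *
c=np.array([np.cos(np.radians(9)),np.sin(np.radians(9)),0]);y=np.array([-c[1],c[0],0])
for u in(268,285,301):
    for f in('s0','s9'):
        g=cv2.imread(f'pics/{f}.png').astype(int); v0=int(224+(268-u)*(-30.5/-34)*1)-6
        print(f,u,v0,[int(g[v,u].sum()//3) for v in range(v0,v0+26)])
for u,v in [(268,230),(268,234.3),(268,237.7),(285,0)]:
    if v: p=onplane('s9',(u,v),.135);q=onplane('s9',(u,v),.138);print(u,v,(c@p).round(4),(c@q).round(4))
# top view profile across front at drawer middle-left
g=cv2.imread('pics/t9.png').astype(int);g0=cv2.imread('pics/t0.png').astype(int)
for u in(285,330):
    print('t9',u,[(v,int(g[v,u].sum()//3)) for v in range(203,228)])
    print('t0',u,[(v,int(g0[v,u].sum()//3)) for v in range(203,228)])
    print([(v,(c@onplane('t9',(u,v),.168)).round(4),(c@onplane('t9',(u,v),.135)).round(4)) for v in (212,216,220)])
E
```

```text
s0 268 218 [108, 109, 112, 113, 114, 106, 89, 67, 60, 60, 61, 60, 51, 37, 27, 28, 62, 127, 174, 187, 184, 179, 173, 167, 166, 171]
s9 268 218 [112, 113, 115, 116, 117, 110, 92, 69, 62, 62, 64, 63, 53, 39, 31, 32, 51, 90, 105, 85, 62, 61, 63, 63, 66, 68]
s0 285 202 [113, 110, 106, 106, 106, 106, 96, 74, 60, 59, 58, 56, 48, 79, 139, 175, 184, 183, 182, 185, 186, 152, 75, 24, 19, 23]
s9 285 202 [116, 114, 111, 109, 109, 109, 99, 78, 63, 60, 61, 60, 53, 32, 42, 91, 132, 139, 113, 79, 62, 63, 65, 65, 67, 68]
s0 301 188 [101, 103, 105, 108, 112, 108, 87, 67, 62, 61, 61, 54, 39, 35, 41, 68, 126, 170, 183, 167, 117, 53, 21, 20, 24, 26]
s9 301 188 [105, 105, 108, 112, 116, 110, 90, 70, 64, 63, 65, 57, 42, 39, 44, 62, 93, 104, 81, 62, 64, 66, 65, 65, 65, 67]
268 230 0.5713 0.569
268 234.3 0.5639 0.5616
268 237.7 0.5581 0.5559
t9 285 [(203, 116), (204, 115), (205, 110), (206, 110), (207, 112), (208, 115), (209, 116), (210, 115), (211, 114), (212, 108), (213, 103), (214, 107), (215, 107), (216, 111), (217, 104), (218, 94), (219, 76), (220, 67), (221, 66), (222, 66), (223, 66), (224, 69), (225, 7
[... 513 characters left out ...]
 103), (206, 105), (207, 101), (208, 105), (209, 105), (210, 106), (211, 107), (212, 93), (213, 69), (214, 66), (215, 69), (216, 62), (217, 64), (218, 68), (219, 75), (220, 87), (221, 105), (222, 118), (223, 122), (224, 117), (225, 119), (226, 117), (227, 119)]
t0 330 [(203, 103), (204, 107), (205, 104), (206, 99), (207, 100), (208, 103), (209, 104), (210, 102), (211, 105), (212, 87), (213, 65), (214, 58), (215, 60), (216, 58), (217, 56), (218, 54), (219, 60), (220, 54), (221, 76), (222, 121), (223, 143), (224, 147), (225, 146), (226, 146), (227, 149)]
[(212, np.float64(0.5591), np.float64(0.5634)), (216, np.float64(0.5518), np.float64(0.5558)), (220, np.float64(0.5445), np.float64(0.5482))]
```

The measurements don't quite agree. The keyhole is flush to about ±2 mm, but the side view shows a roughly 6 mm strip of the drawer's top edge, including brass, where about 2 mm is expected if shut. So the drawer is probably still 3–4 mm out. The gripper's outer knuckles would reach the box's top edge at just that pose, so that was probably the stop I felt. I'll tilt further and push again.

send_rows:
  deltas:
    - [0, 0, 0.06, 0.015, 0, 0, 0]
    - [0, 0, 0.14, 0.035, -0.02, 0, 0]
    - [0, 0, 0.22, 0.055, -0.05, 0, 0]
    - [0, 0, 0.3, 0.077, -0.08, 0, 0]
    - [0, -0.003, 0.362, 0.093, -0.11, 0, 0]
    - [0, -0.003, 0.362, 0.093, -0.133, 0, 0]
    - [0, -0.003, 0.362, 0.093, -0.133, 0, 0]
    - [0, -0.003, 0.362, 0.093, -0.133, 0, 0]

```text
clock: 19.75
tcp_pos: [0.5158, -0.1426, 0.1399]
orientation: [1.69, 2.01, 0.839]
contact_force: [0.1, -0.6, -0.1]
grip_width: -0.0001
```

```bash
python3 - <<'E'
from h import *
o=r.get_obs();print(o['clock'],o['tcp_pos'],o['contact_force'],o['joints'].__repr__());M=R.from_rotvec(o['orientation']).as_matrix();print(M.round(3))
t=np.array(o['tcp_pos']);c=np.array([np.cos(np.radians(9)),np.sin(np.radians(9)),0]);tip=t-.0295*M[:,2];print('tip',tip,'c',c@tip,'TCPc',c@t,'c in tool',(M.T@c).round(3))
print('knuckle est c,z',c@(tip-.06*M[:,2]+.06*M[:,1]),(tip-.06*M[:,2]+.06*M[:,1])[2])
E
```

```text
19.75 [ 0.51578247 -0.14255089  0.13987139] [ 0.12155633 -0.56376383 -0.08609361] array([ 1.34598852,  0.37839837, -0.99893425,  2.34593415, -1.36509634,
        0.16966841,  1.95924452])
[[-0.203  0.747  0.633]
 [ 0.975  0.098  0.197]
 [ 0.085  0.658 -0.748]]
tip [ 0.49710395 -0.14836975  0.16195087] c 0.467773627939132 TCPc 0.48713246225066714 c in tool [-0.048  0.753  0.656]
knuckle est c,z 0.4735825515198297 0.24631739599981856
```

Joint 6 is at its limit and the pose stayed high, but the tilt is now about 42°. I'll go down while staying clear in front of the knob, to see what can be reached.

send_rows:
  deltas:
    - [0, 0, 0.02, 0.05, 0, 0, 0]
    - [0, 0.005, -0.03, 0.13, 0, 0, 0]
    - [0, 0.01, -0.08, 0.22, 0, 0, 0]
    - [0, 0.01, -0.13, 0.31, 0, 0, 0]
    - [0, 0.01, -0.185, 0.411, 0, 0, 0]
    - [0, 0.01, -0.185, 0.411, 0, 0, 0]
    - [0, 0.01, -0.185, 0.411, 0, 0, 0]
    - [0, 0.01, -0.185, 0.411, 0, 0, 0]

```text
clock: 20.42
tcp_pos: [0.5314, -0.1487, 0.1003]
orientation: [1.705, 2.064, 0.842]
contact_force: [0.3, -0.2, 0.2]
grip_width: -0.0
```

```bash
cat > st.py <<'E'
from h import *
o=r.get_obs();print(o['clock'],o['tcp_pos'],o['contact_force'],np.round(o['joints'],2));M=R.from_rotvec(o['orientation']).as_matrix();print(M.round(3))
t=np.array(o['tcp_pos']);c=np.array([np.cos(np.radians(9)),np.sin(np.radians(9)),0]);y=np.array([-c[1],c[0],0]);tip=t-.0295*M[:,2];print('tip c,y,z',c@tip,y@tip,tip[2],'c in tool',(M.T@c).round(3))
k=tip-.06*M[:,2]+.06*M[:,1];print('knuckle est c,z',c@k,k[2])
E
python3 st.py
```

```text
20.4167 [ 0.53142645 -0.14873646  0.10033481] [ 0.34666666 -0.24163487  0.16736607] [ 1.18  0.46 -0.83  2.3  -1.37  0.17  2.  ]
[[-0.227  0.77   0.596]
 [ 0.967  0.107  0.229]
 [ 0.112  0.629 -0.769]]
tip c,y,z 0.48318177852911876 -0.23396098616555133 0.12302924926162569 c in tool [-0.073  0.777  0.625]
knuckle est c,z 0.49232808410694445 0.2069227541836557
```

send_rows:
  deltas:
    - [0, 0.03, -0.01, 0.05, 0.015, 0, 0]
    - [0, 0.06, -0.03, 0.1, 0.03, 0, 0]
    - [0, 0.084, -0.06, 0.17, 0.04, 0, 0]
    - [0, 0.084, -0.08, 0.213, 0.04, 0, 0]
    - [0, 0.084, -0.08, 0.213, 0.04, 0, 0]
    - [0, 0.084, -0.08, 0.213, 0.04, 0, 0]

```text
clock: 20.92
tcp_pos: [0.5377, -0.1303, 0.0695]
orientation: [1.769, 2.159, 0.726]
contact_force: [-0.5, 0.3, -0.1]
grip_width: 0.0002
```

```bash
python3 st.py
```

```text
20.9167 [ 0.53769675 -0.13030465  0.06949388] [-0.49575969  0.25218841 -0.0629651 ] [ 0.82  0.42 -0.52  2.27 -1.15  0.2   1.68]
[[-0.227  0.839  0.495]
 [ 0.967  0.135  0.214]
 [ 0.113  0.527 -0.842]]
tip c,y,z 0.49529078806130994 -0.21676913598084502 0.09434130486292182 c in tool [-0.073  0.85   0.522]
knuckle est c,z 0.5149523943974113 0.1765053121045675
```

send_rows:
  deltas:
    - [0, -0.003, 0.036, 0.022, 0, 0, 0]
    - [0, -0.006, 0.071, 0.044, -0.01, 0, 0]
    - [0, -0.009, 0.107, 0.065, -0.02, 0, 0]
    - [0, -0.012, 0.142, 0.087, -0.025, 0, 0]
    - [0, -0.012, 0.142, 0.087, -0.025, 0, 0]

```text
clock: 21.33
tcp_pos: [0.5644, -0.1329, 0.076]
orientation: [1.74, 2.105, 0.801]
contact_force: [-0.1, 0.2, -0.3]
grip_width: -0.0001
```

```bash
python3 st.py
```

```text
21.3333 [ 0.56439243 -0.13292598  0.07603902] [-0.09335464  0.22451667 -0.31629574] [ 0.92  0.48 -0.64  2.24 -1.37  0.17  1.92]
[[-0.225  0.803  0.552]
 [ 0.967  0.114  0.229]
 [ 0.121  0.585 -0.802]]
tip c,y,z 0.5195082589626958 -0.22370864229632847 0.09969017629120039 c in tool [-0.071  0.811  0.581]
knuckle est c,z 0.5332879913669472 0.18291094058228843
```

Tilt is 37° and the estimated clearance is good. Feeling forward.

send_rows:
  deltas:
    - [0, 0, 0.0143, 0.0143, 0, 0, 0]
    - [0, 0, 0.0286, 0.0286, 0, 0, 0]
    - [0, 0, 0.0286, 0.0286, 0, 0, 0]

```text
clock: 21.58
tcp_pos: [0.5699, -0.1297, 0.075]
orientation: [1.736, 2.111, 0.799]
contact_force: [0.8, 0.8, 0.4]
grip_width: 0.0
```

send_rows:
  deltas:
    - [0, 0, 0.0143, 0.0143, 0, 0, 0]
    - [0, 0, 0.0286, 0.0286, 0, 0, 0]
    - [0, 0, 0.0286, 0.0286, 0, 0, 0]

```text
clock: 21.83
tcp_pos: [0.574, -0.1287, 0.0734]
orientation: [1.737, 2.113, 0.797]
contact_force: [-9.1, -3.8, 8.4]
grip_width: 0.0004
```

```bash
python3 st.py
```

```text
21.8333 [ 0.57397387 -0.12868127  0.07338075] [-9.07882074 -3.77621356  8.40532404] [ 0.88  0.48 -0.61  2.23 -1.37  0.17  1.91]
[[-0.23   0.804  0.548]
 [ 0.966  0.12   0.23 ]
 [ 0.12   0.582 -0.804]]
tip c,y,z 0.5297551629099863 -0.22106442910052349 0.09710935008716579 c in tool [-0.076  0.813  0.577]
knuckle est c,z 0.5439246706056965 0.18028905047665966
```

```bash
cat > gap.py <<'E'
from h import *
import sys
f=sys.argv[1]; snap('side',f)
for n in ('s9',f):
    g=cv2.imread(f'pics/{n}.png').astype(int)
    for u,v0 in((268,228),(285,212),(301,198),(250,244)): print(n,u,v0,[int(g[v,u].sum()//3) for v in range(v0,v0+13)])
E
python3 gap.py s10
```

```text
s9 268 228 [64, 63, 53, 39, 31, 32, 51, 90, 105, 85, 62, 61, 63]
s9 285 212 [61, 60, 53, 32, 42, 91, 132, 139, 113, 79, 62, 63, 65]
s9 301 198 [65, 57, 42, 39, 44, 62, 93, 104, 81, 62, 64, 66, 65]
s9 250 244 [68, 66, 63, 51, 37, 31, 31, 53, 93, 112, 91, 69, 63]
s10 268 228 [62, 62, 52, 37, 30, 31, 51, 89, 104, 82, 61, 61, 62]
s10 285 212 [60, 61, 51, 32, 39, 98, 137, 138, 112, 77, 61, 62, 64]
s10 301 198 [64, 56, 40, 38, 44, 60, 92, 101, 82, 64, 63, 65, 65]
s10 250 244 [67, 67, 62, 51, 36, 31, 32, 52, 92, 107, 89, 68, 63]
```

send_rows:
  deltas:
    - [0, 0, 0.01, 0.007, 0, 0, 0]
    - [0, 0, 0.01, 0.007, 0, 0, 0]

```text
clock: 22.05
tcp_pos: [0.5744, -0.1287, 0.073]
orientation: [1.738, 2.113, 0.796]
contact_force: [-18.0, -3.7, 16.5]
grip_width: -0.0
```

```bash
python3 gap.py s11|grep s11; python3 st.py
```

```text
s11 268 228 [62, 62, 53, 39, 31, 31, 50, 88, 102, 80, 61, 60, 62]
s11 285 212 [60, 61, 51, 32, 42, 109, 147, 134, 106, 77, 61, 63, 65]
s11 301 198 [64, 57, 41, 37, 44, 60, 92, 97, 76, 64, 64, 65, 65]
s11 250 244 [65, 67, 63, 51, 38, 30, 31, 52, 92, 107, 88, 67, 62]
22.1 [ 0.57443612 -0.1286411   0.07313354] [-17.8501304   -3.05373355  15.44405288] [ 0.87  0.48 -0.6   2.23 -1.36  0.17  1.9 ]
[[-0.229  0.805  0.547]
 [ 0.966  0.119  0.23 ]
 [ 0.12   0.581 -0.805]]
tip c,y,z 0.5302419816526692 -0.22108616222584587 0.09688123554830555 c in tool [-0.075  0.814  0.576]
knuckle est c,z 0.5444989474023171 0.18004526022884199
```

Pushing with 24 N at a different tilt doesn't move the drawer, so it is on a hard stop. To be sure it's flush, I'll back off and use the wrist camera from above the front edge, where any gap shows clearly.

send_rows:
  deltas:
    - [0, 0.005, -0.06, -0.04, 0, 0, 0]
    - [0, 0.01, -0.15, -0.1, 0, 0, 0]
    - [0, 0.02, -0.244, -0.173, 0, 0, 0]
    - [0, 0.05, -0.1, -0.35, 0.03, 0, 0]
    - [0, 0.08, 0.05, -0.55, 0.06, 0, 0]
    - [0, 0.1, 0.15, -0.75, 0.1, 0, 0]
    - [0, 0.12, 0.26, -0.87, 0.13, 0, 0]
    - [0, 0.12, 0.26, -0.87, 0.17, 0, 0]
    - [0, 0.12, 0.26, -0.87, 0.204, 0, 0]
    - [0, 0.12, 0.26, -0.87, 0.204, 0, 0]
    - [0, 0.12, 0.26, -0.87, 0.204, 0, 0]

```text
clock: 23.02
tcp_pos: [0.5343, -0.1403, 0.2113]
orientation: [-1.922, -2.43, -0.231]
contact_force: [1.6, -0.3, 0.1]
grip_width: -0.0002
```

```bash
python3 st.py; python3 - <<'E'
from h import *
snap('wrist','w12'); g=cv2.imread('pics/w12.png').astype(int)
c=np.array([np.cos(np.radians(9)),np.sin(np.radians(9)),0]);y=np.array([-c[1],c[0],0])
print('cam c,y,z',c@ray('w12',(280,210))[0],y@ray('w12',(280,210))[0],ray('w12',(280,210))[0][2])
for yy in(-.17,-.13,-.115,-.1,-.085,-.07,-.05,0):
    P=lambda x,z:c*x+y*yy+np.array([0,0,z])
    a=proj('w12',[P(.5557,.168),P(.5587,.138),P(.5587,.135),P(.5587,.022)]); v=int(round(a[1,1]))
    if 0<=v<420:
        u0=int(a[1,0])-14; print(yy,'pred u',a[:,0].round(1),'v',v,'from',u0,[int(x) for x in g[v,max(u0,0):u0+34].sum(1)//3])
E
```

```text
23.0167 [ 0.53425836 -0.14028884  0.21126658] [ 1.59780064 -0.28178715  0.12700161] [ 0.16  0.26  0.1   1.87 -0.21  1.    0.6 ]
[[-0.234  0.97   0.065]
 [ 0.965  0.224  0.138]
 [ 0.119  0.095 -0.988]]
tip c,y,z 0.5032106604129861 -0.22584824132889864 0.2404232865395131 c in tool [-0.08   0.993  0.086]
knuckle est c,z 0.5576621267441172 0.30541203182531645
cam c,y,z 0.48446313708490574 -0.1634940883885076 0.39023270660520104
-0.17 pred u [356.7 347.7 346.5 315. ] v 151 from 333 [77, 78, 80, 77, 80, 80, 82, 85, 83, 83, 84, 80, 79, 79, 80, 79, 81, 80, 83, 89, 120, 141, 77, 57, 56, 68, 73, 77, 80, 81, 88, 109, 132, 144]
-0.13 pred u [363.5 353.4 352.1 318.5] v 92 from 339 [74, 74, 78, 76, 78, 82, 82, 86, 85, 82, 82, 80, 79, 78, 79, 78, 79, 78, 81, 105, 131, 111, 66, 55, 65, 74, 78, 79, 78, 81, 93, 113, 132, 137]
-0.115 pred u [365.9 355.6 354.2 319.8] v 69 from 341 [83, 90, 92, 93, 113, 135, 138, 114, 89, 84, 82, 81, 80, 79, 77, 80, 80, 78, 78, 97, 140, 123, 95, 91, 78, 76, 78, 77, 78, 79, 90, 112, 132, 139]
-0.1 pred u [368.4 357.7 356.3 321. ] v 46 from 343 [73, 78, 77, 75, 77, 82, 85, 83, 84, 83, 81, 81, 82, 80, 80, 81, 80, 79, 79, 99, 135, 129, 95, 86, 76, 73, 77, 78, 77, 82, 90, 112, 133, 138]
-0.085 pred u [370.8 359.8 358.4 322.3] v 23 from 345 [74, 76, 78, 79, 81, 82, 84, 86, 85, 83, 82, 82, 81, 79, 79, 77, 79, 76, 79, 96, 129, 114, 94, 87, 74, 71, 73, 73, 74, 76, 86, 111, 130, 142]
-0.07 pred u [373.1 361.8 360.4 323.6] v 0 from 347 [77, 79, 79, 79, 80, 84, 85, 85, 83, 84, 82, 79, 82, 81, 81, 78, 78, 79, 80, 103, 132, 143, 142, 131, 102, 77, 76, 74, 76, 77, 86, 105, 123, 129]
```

Seen from above, the face edge and the box-top edge are 11.3–11.9 px apart, against 10–12 px predicted for flush. At 3.5 mm out it would be about 4.5 px more. So the drawer is shut within about 1 mm, and the wider brass patch is the snib's notch in the rail. A quick check of the bystanders, then I'll hand in.

```bash
python3 - <<'E'
from h import *
snap('side','s12');snap('top','t12')
def b(f,lo,hi,roi):
    h=cv2.cvtColor(cv2.imread(f'pics/{f}.png'),cv2.COLOR_BGR2HSV);x0,y0,x1,y1=roi;m=cv2.inRange(h[y0:y1,x0:x1],lo,hi)
    n,l,s,ce=cv2.connectedComponentsWithStats(m);k=1+np.argmax(s[1:,4]);return (ce[k]+[x0,y0]).round(1).tolist(),int(s[k,4])
for n,lo,hi,roi,fs in [('lid',(105,180,80),(130,255,255),(330,90,420,170),('t0','t9','t12')),('bus',(0,0,150),(180,60,255),(165,220,215,295),('t0','t9','t12')),('doll',(0,0,150),(180,60,255),(190,160,240,220),('s0','s9','s12')),('bell',(18,130,90),(32,255,255),(375,195,410,235),('s0','s12')),('bell t',(18,130,90),(32,255,255),(415,240,460,285),('t0','t9','t12'))]:
    print(n,[b(f,lo,hi,roi) for f in fs])
o=r.get_obs();print(o['clock'],o['contact_force']); print(r.hand_in())
E
```

```text
lid [([372.8, 132.4], 1850), ([372.8, 132.4], 1849), ([372.8, 132.4], 1845)]
bus [([188.2, 258.5], 861), ([188.2, 258.5], 865), ([188.2, 258.5], 865)]
doll [([217.8, 210.4], 274), ([217.8, 210.4], 277), ([217.8, 210.4], 276)]
bell [([392.7, 214.8], 279), ([392.7, 214.8], 281)]
bell t [([435.0, 263.7], 475), ([434.9, 263.8], 473), ([438.1, 265.7], 309)]
23.1667 [-0.56697346 -0.46348936 -0.96751327]
the job is handed in; nothing more can be done
None
```

The bolt is trapped, the drawer is shut as far as I can measure, and the job was handed in at about 23 s with the arm clear of everything.

- **Bolt:** I pressed it down until the fingertip met the brass plate, where the force jumped from about 11 N to 20 N.
- **Snib:** I slid it along the plate until it stopped where predicted, with sideways force rising to about 17 N. A close view then showed the snib across and the bolt held low.
- **Drawer:** I pushed it in on the right-hand knob to a hard stop, then pushed again at a steeper tilt. The highest force I read was about 24 N, and the drawer stayed put.
- **Things standing around:** the canister, doll, bus and bell are at the same pixels as at the start. In the last top view the arm hid part of the bell, but the side view shows it unmoved.

**Checks that disagreed:**
- **Fingertip position:** it sat about 40 mm farther back along the tool than the TCP data implied. I relied on the cameras and on touch instead.
- **Drawer shut:** the first side-view estimate suggested it was still 3–4 mm out. The second push to a hard stop and a close wrist view, which matched flush to about 1 mm, say it is shut.
- **First stop:** I suspected the gripper had touched the box's top edge at about 19 N. The second push makes that unlikely, but I couldn't rule it out.

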